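# Read the light through a glass sample tile

## Robot

A 7-joint arm with a two-finger parallel gripper is mounted at the origin on the work surface. World frame = base frame: x ahead of the robot, y to its left, z up, the work surface at z = 0. Lengths are in mm, angles in rad, forces in N, time in s.
With the tool pointing down it reaches from about 400 to 875 mm from the base axis. Payload 4.4 kg.
Tool frame: the origin (TCP) lies between the finger pads; the fingertips stand ctrl.finger_overhang ahead of it and the grasp point (between the pads) lies 11 mm behind it (ctrl.finger_overhang is the distance from the TCP to the fingertips, in mm); z points along the fingers, y is the direction in which the jaws open and shut (so a half turn about z gives the same grasp; the last joint's range is limited). The gripper opens to 85 mm and grips with 20 to 120 N. Pads are 22 mm wide; open, the fingers measure 114 mm over their backs; the gripper's body (76 mm by 85 mm) begins 54 mm behind the grasp point. The pads swing forward as they close: fully open they stand 13 mm farther back than shut.
Start: joints at [-1.397, 0.628, 0.038, 1.517, -0.027, 0.996, -0.02], TCP at [154.355, 631.421, 239.313] pointing down, gripper open.
Joint ranges: [-3.06, 3.06], [-0.37, 2.12], [-1.25, 1.32], [0.18, 2.47], [-1.1, 4.24], [0.23, 1.98], [-2.94, 2.94]. Speed limits (rad/s): [2.57, 2.57, 3.14, 3.14, 3.14, 3.14, 3.14].

## Interface

Orientations are given as [roll, pitch, yaw] about the fixed x, y, z axes, in that order (R = Rz(yaw) Ry(pitch) Rx(roll)).
In Python, from cell import ctrl gives the robot as it stands. The module is installed in compiled form; this text tells all that it offers.
- The arm moves only by the tool step_arm, never from a script. Its argument "deltas" is a list that holds one entry, the list of rows, each a list of 7 numbers: the opening, from 0 (shut) to 1 (fully open), then the shift along the world's x, y, z in mm, then the turn, a rotation vector about the world's x, y, z in rad. In form: [[[grip, tx, ty, tz, rx, ry, rz], ...]]. A call has 1 to 10 rows; each row shifts and turns the commanded pose from where the row before left it; what a row does not reach is not made up. A row lasts 1/12 s, in which the tool goes at most 41.7 mm and 7.16 degrees, less where a joint would pass 70% of its speed; a pose out of reach is approached as far as the arm can. A call is refused whole if a number of a shift passes 41.7 or a number of a turn 0.125, either way. A call with a gripper value outside its range is refused whole. The fingers move at their own pace and stop on an object; the grip force is fixed at half the most. Time passes only in rows, so rows that do not move let the fingers close. It gives the time, the measured TCP pose, the force and the opening at its end, in the units of the state.
- ctrl.read_state(): the state, without advancing time (a new reading comes with each control period).
- ctrl.get_image(name): name is "side" or "top" or "wrist"; returns (picture, depth): 384x512x3 uint8, red, green, blue; 384x512 float32, mm along the optical axis (not along the pixel's ray), 0 where there is no reading.
- ctrl.camera_info(name): a dict with "intrinsics" (3x3 intrinsics, pixels), "distortion" ([k1, k2, p1, p2, k3] as OpenCV has them; the pictures are not rectified), "rvec" (rotation vector, rad) and "tvec" (3), from world to camera coordinates, as OpenCV has them. Camera axes: x right, y down, z forward; pixel columns grow to the right and rows downward; lengths in mm; the calibration is good to about 2 mm. A picture is of the moment at which its call begins: read the wrist's pose just before it. camera_info takes no time and is no camera call; for the wrist camera it gives the pose at the moment of the call.
- ctrl.finish_job(): hands the job in, once; it reports no verdict.
The state is a dict: "clock": time; "qpos": joint angles; "qd": joint speeds; "tau": joint torques, N m; "eef_pos": TCP position; "tool_rot": TCP orientation; "force": force on the tool from outside, world axes, zero at the start; "torque": the same for the moment, N m; "width": finger opening in mm.
Only numpy, scipy, OpenCV 4.12 (cv2) and the standard library are available. Lean on these libraries where they do the work, as an engineer would, in place of code of your own. Each camera call takes 0.05 s, during which the arm holds its last target.

## Task

Slide the glass tile that has a ring painted on it, ringed end first, into the guide on the sloping light pad until it is fully home against the end stop. Then take the light meter from its cradle and hold it square to the glass with its sprung nose resting inside the ring, pressed gently so that the nose goes only part of the way in, and finish while holding it there in the gripper for the reading. Leave the other things on the bench where they are.

Things in the scene. Friction and masses are not known exactly. Their poses are not given: they have to be found in the camera images.
- tile_center (a point): centre (half-way up) of the loose teal glass tile with a painted white ring: 50 mm wide (x), 110 mm long (y), 6 mm thick (z, up), about 85 g. Ringed end: +y; plain tail: -y. It lies on a cork disc 44 mm across and 15 mm high under its middle; its ends are free underneath.
- tile_mark (a point): centre of the painted ring on the tile's top face, 28 mm from the tile's centre towards the ringed (+y) end; axes as the tile's. The ring is 32 mm across inside and 36 mm outside.
- slot_home (a point): where the tile's centre lies, and how its axes point, when fully home in the guide on the light pad: y is the way the tile slides in (roughly to the robot's left), z stands square off the pad's sloping face. At home the tile lies on the face and its tail, the last 40 mm, overhangs the pad's edge, free underneath and on both sides.
- slot_mouth (a point): middle of the guide's mouth, on the pad's face at its edge; axes as slot_home. From here the stop is 70 mm in (+y), the home centre 15 mm in and 3 mm up. Guide: two dark metal channels, 53 mm apart inside, 8 mm high inside; 3 mm flanges cover the tile's long edges, 40 mm open between, 11 mm tall in all. The first 15 mm flares some 5 mm to each side and upward.
- stand: the fixed light pad on its wire stand; origin on the table, 75 mm straight below the middle of the pad's face; z up, x away from the robot, y as slot_home's. The pad is a plate 190 mm (front to back) by 230 mm (y) by 16 mm thick, white face, grey rim, sloping 15 degrees: it rises along x. The guide lies on its -y half, its mouth at the -y edge.
- meter_center (a point): centre, half-way up the casing, of the cordless light meter: upright round casing 80 mm tall, 35 mm across (38 mm in its lowest 8 mm), about 170 g, axis z. Its underside rests on its fixed cradle, a grey block 80 by 70 by 26 mm, with the nose (18 mm long) down in a bore: lift it straight up 20 mm or more. The free nose's face is 58 mm below this centre.
- nose_face (a point): centre of the flat face of the meter's sprung nose (22 mm across, at the lower end), moves with the nose; axes as the meter's.
- nose (a joint): how far the meter's nose is pushed in, m: 0 free, 0.010 bottomed. The spring starts at 1.5 N and rises 0.4 N per mm (5.5 N fully in).
- offcut: bystander: a shorter glass piece with a cut corner and no ring, 50 by 80 by 6 mm, on a second cork disc; origin under its middle. It and the ringed tile may change places.
- pliers: bystander: grozing pliers, 180 mm long, lying; origin on the table at the middle.
- foil: bystander: roll of copper foil, 68 mm across, 7 mm high; origin under its centre.
- cutter: bystander: brass glass cutter, 130 mm long, 13 mm thick, lying; origin under it.
- flux: bystander: small white bottle, 42 mm across, 85 mm tall; origin under its centre.
- jar: bystander: pot with brushes, 72 mm across, 195 mm tall with the brushes; origin under its centre.
- fid: bystander: flat wooden fid, 175 mm long, 22 mm wide, 10 mm high, lying; origin under it.
- lath: bystander: wooden lath 22 by 240 by 14 mm, lying; origin under its middle.
Mind the look-alikes: they are no part of the job. What is shaped like the part that bears tile_center but blue or yellow is not meant.

How it is judged:
By the outcome, as a careful person would: the job done as asked, in the order asked, and still so for the second after the job is handed in, while the arm keeps its last pose, push and grip.
It also fails if it takes over 64 s, if anything falls off the work surface, if the arm or the gripper's body presses on something with over 40 N, if the wrist force passes 120 N, or if a joint passes its speed limit or range.

## Working session

There is one attempt and no reset: what is moved stays moved. The work goes in short steps, Python scripts to look and compute and a tool call to move; the robot and the scene stay as the last step left them, time stands still between calls to the robot, and variables do not carry over. Pictures are saved under pics/ and viewed, and the job is handed in when it is done.

Besides the shell and the picture viewer there is one more tool, called after "Request:" as name(argument=value, ...), one argument or row to a line, values as JSON. step_arm: Moves the arm, as the interface text tells. Its arguments: {"type":"object","properties":{"deltas":{"type":"array"}},"required":["deltas"]}

```bash
mkdir -p pics
cat > h.py <<'E'
import numpy as np, cv2
from cell import ctrl
from scipy.spatial.transform import Rotation as Rn
def snap(n,f):
    im,d=ctrl.get_image(n); cv2.imwrite('pics/'+f+'.png',cv2.cvtColor(im,cv2.COLOR_RGB2BGR)); np.savez('pics/'+f+'.npz',im=im,d=d,**{k:np.array(v) for k,v in ctrl.camera_info(n).items()}); return im,d
class V:
    def __init__(s,f):
        z=np.load('pics/'+f+'.npz'); s.im=z['im'];s.d=z['d'];s.K=z['intrinsics'].astype(float);s.D=z['distortion'].astype(float);s.r=z['rvec'].astype(float).ravel();s.t=z['tvec'].astype(float).ravel();s.R=cv2.Rodrigues(s.r)[0]
        s.C=-s.R.T@s.t
    def ray(s,uv):
        p=cv2.undistortPoints(np.array(uv,float).reshape(-1,1,2),s.K,s.D).reshape(-1,2)
        return np.c_[p,np.ones(len(p))]
    def plane(s,uv,z):
        r=s.ray(uv)@s.R; return s.C+r*((z-s.C[2])/r[:,2])[:,None]
    def plane2(s,uv,p0,n):
        r=s.ray(uv)@s.R; return s.C+r*(((np.array(p0)-s.C)@n)/(r@n))[:,None]
    def pts(s,uv):
        uv=np.array(uv).reshape(-1,2); d=s.d[uv[:,1].astype(int),uv[:,0].astype(int)]
        return (s.ray(uv)*d[:,None]-s.t)@s.R
    def proj(s,P): return cv2.projectPoints(np.array(P,float).reshape(-1,1,3),s.r,s.t,s.K,s.D)[0].reshape(-1,2)
E
python3 - <<'E'
from h import *
for n in ("side","top","wrist"):
    snap(n,n+'0'); v=V(n+'0'); print(n,v.C.round(),v.R[2].round(2),v.K[0,0],(v.d==0).mean())
print(ctrl.read_state(),ctrl.finger_overhang)
E
```

```text
side [ 340. -748.  862.] [ 0.2   0.65 -0.73] 417.4730856089921 0.0038299560546875
top [ 457.  -47. 1189.] [ 0.07 -0.01 -1.  ] 398.019866920255 0.004053751627604167
wrist [ 75. 650. 374.] [ 0.31 -0.08 -0.95] 337.18783624992017 0.004023234049479167
{'clock': 0.15, 'qpos': array([-1.39680609,  0.62913767,  0.03844872,  1.51815923, -0.02697606,
        0.99630907, -0.01999393]), 'qd': array([-0.00027691, -0.00342387,  0.00104474, -0.00085867,  0.00126425,
       -0.00028953,  0.00032942]), 'tau': array([ 1.70049247e-03, -5.63804698e+01,  1.22786477e+00, -1.93652254e+01,
        1.11779044e-02,  7.37663271e-03,  2.24681543e-06]), 'eef_pos': array([154.23625284, 630.94316092, 238.59105967]), 'tool_rot': array([-3.14009754e+00,  2.84539837e-05,  2.90182079e+00]), 'force': array([-1.38283012,  1.08084539,  0.51866679]), 'torque': array([ 0.01389453, -0.01244285, -0.0669823 ]), 'width': 85.12875876743114} 8.0
```

View pics/top0.png

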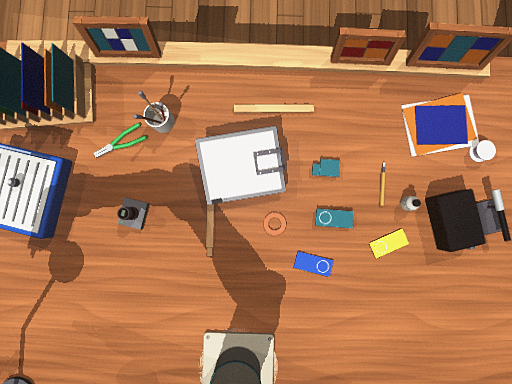

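View pics/side0.png

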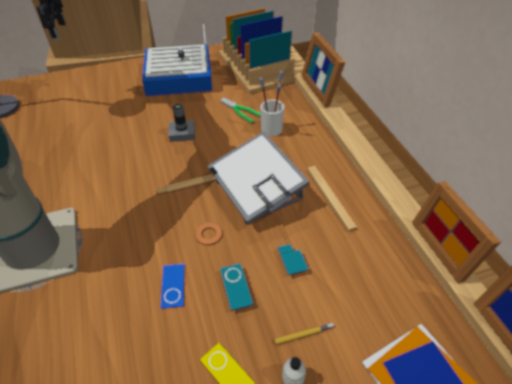

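View pics/wrist0.png

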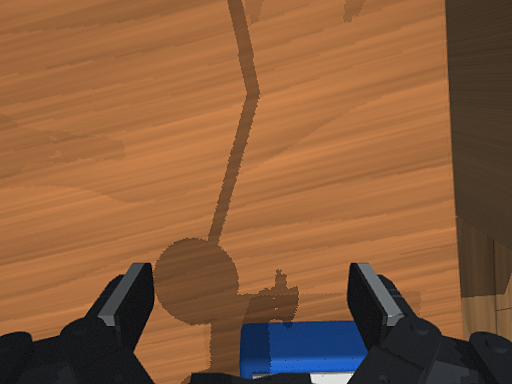

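The top view shows the ringed teal tile at about (335,217), with its ring to the left (+y). The offcut is at (326,168), the pad with its guide around (270,160), and the meter at (130,213). Next I'll measure these.

Run:
```python
from h import *
for n in ("top0","side0"):
    v=V(n); hsv=cv2.cvtColor(v.im,cv2.COLOR_RGB2HSV)
    m=((hsv[...,0]>84)&(hsv[...,0]<100)&(hsv[...,1]>110)&(hsv[...,2]>50)).astype(np.uint8)
    cs,_=cv2.findContours(m,cv2.RETR_EXTERNAL,cv2.CHAIN_APPROX_NONE)
    for c in cs:
        if cv2.contourArea(c)<150: continue
        P=v.plane(c.reshape(-1,2),21.0)
        r=cv2.minAreaRect(P[:,:2].astype(np.float32))
        mm=np.zeros_like(m); cv2.drawContours(mm,[c],-1,1,-1)
        ys,xs=np.nonzero(mm); Q=v.pts(np.c_[xs,ys])
        print(n,'teal',c.reshape(-1,2).mean(0).round(),r,'z med',np.median(Q[:,2]).round(1), Q.mean(0).round(1))
        # white ring in it
        w=(mm>0)&(hsv[...,1]<110)&(hsv[...,2]>120)
        if w.sum()>10:
            yy,xx=np.nonzero(w); W=v.plane(np.c_[xx,yy],21.); print('  ring',W.mean(0),w.sum(), W.min(0),W.max(0))
    # pad: depth points, white region
v=V('top0')
for x in range(200,290,12):
    pass
ys,xs=np.mgrid[128:205,196:288]; uv=np.c_[xs.ravel(),ys.ravel()]
Q=v.pts(uv); hsv=cv2.cvtColor(v.im,cv2.COLOR_RGB2HSV)[ys.ravel(),xs.ravel()]
w=(hsv[:,1]<30)&(hsv[:,2]>200)&(Q[:,2]>30)
P=Q[w];
for _ in range(3):
    A=np.c_[P[:,:2],np.ones(len(P))]; co=np.linalg.lstsq(A,P[:,2],rcond=None)[0]; r=P[:,2]-A@co; P=P[abs(r)<2.5*r.std()]
n=np.array([-co[0],-co[1],1]);n/=np.linalg.norm(n); print('pad n',n,np.degrees(np.arccos(n[2])),co,r.std(),len(P),np.degrees(np.arctan2(n[1],n[0])))
# big crop
for nm,(y0,y1,x0,x1) in {'top0':(115,240,190,350)}.items():
    cv2.imwrite('pics/cropA.png',cv2.cvtColor(cv2.resize(v.im[y0:y1,x0:x1],None,fx=4.6,fy=4.6,interpolation=cv2.INTER_CUBIC),cv2.COLOR_RGB2BGR))
s=V('side0'); cv2.imwrite('pics/cropB.png',cv2.cvtColor(cv2.resize(s.im[125:230,200:320],None,fx=5,fy=5,interpolation=cv2.INTER_CUBIC),cv2.COLOR_RGB2BGR))
cv2.imwrite('pics/cropC.png',cv2.cvtColor(cv2.resize(v.im[190:240,105:160],None,fx=8,fy=8,interpolation=cv2.INTER_CUBIC),cv2.COLOR_RGB2BGR))
```

```text
top0 teal [334. 218.] ((447.7991027832031, -270.27484130859375), (107.9224853515625, 48.376644134521484), 87.1533203125) z med 21.6 [ 447.8 -268.9   29.4]
  ring [ 447.73921732 -243.92501382   21.        ] 65 [ 428.842629   -261.65739653   21.        ] [ 467.0624825  -226.03774882   21.        ]
top0 teal [326. 168.] ((596.4959106445312, -242.51712036132812), (78.68143463134766, 46.65940475463867), 87.41709899902344) z med 21.7 [ 594.5 -244.9   21.6]
top0 teal [457.  48.] ((983.2955322265625, -651.8154907226562), (53.461246490478516, 144.6700897216797), 51.906211853027344) z med 121.3 [ 934.4 -596.1  127.6]
top0 teal [99. 39.] ((973.384765625, 457.0347595214844), (96.14661407470703, 31.18086814880371), 33.728729248046875) z med 110.2 [930.1 414.4 118.3]
side0 teal [235. 284.] ((445.4005432128906, -274.1120910644531), (108.1810073852539, 47.64203643798828), 87.19829559326172) z med 20.0 [ 444.5 -287.7   22.5]
side0 teal [292. 259.] ((593.9483032226562, -246.27378845214844), (77.98780059814453, 47.058589935302734), 87.91854095458984) z med 19.8 [ 591.1 -252.4   25. ]
side0 teal [270.  48.] ((884.7796630859375, 698.9969482421875), (257.5782470703125, 173.42691040039062), 73.62458038330078) z med 131.6 [805.2 503.6 133.8]
side0 teal [247.  24.] ((838.4768676757812, 916.4423217773438), (344.0626525878906, 128.74923706054688), 42.035362243652344) z med 172.7 [770.5 645.2 166.5]
pad n [-0.25453646 -0.05014311  0.96576232] 15.03615373967002 [ 2.63560153e-01  5.19207595e-02 -7.93475840e+01] 2.094159954312907 4029 -168.85556237218591
```

View pics/cropA.png

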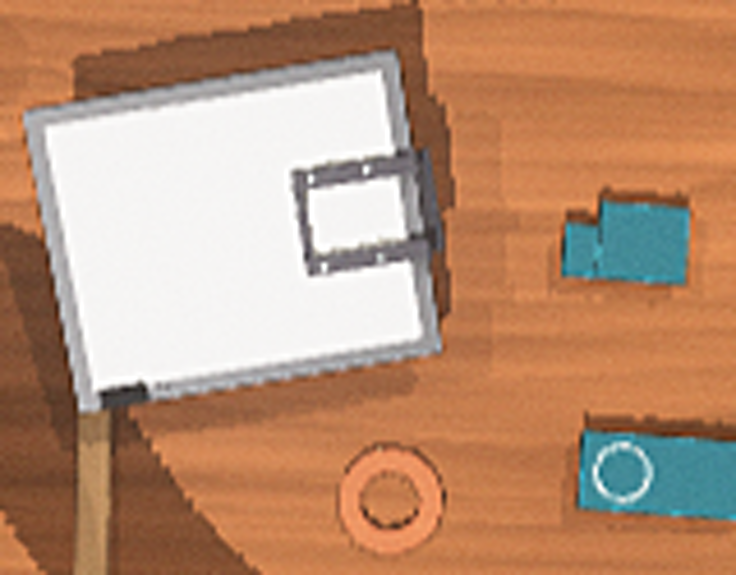

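View pics/cropB.png

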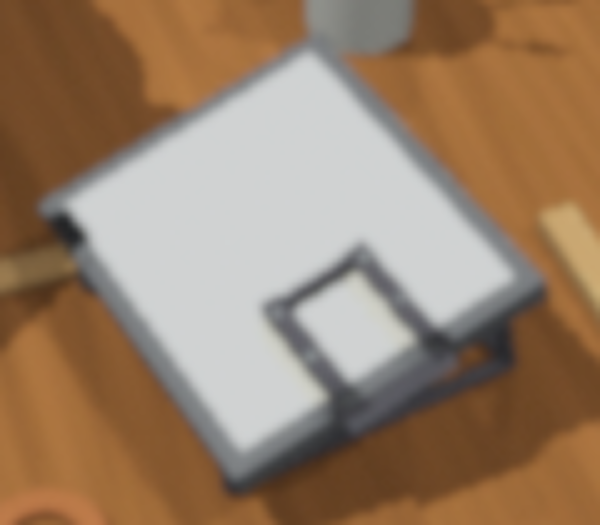

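View pics/cropC.png

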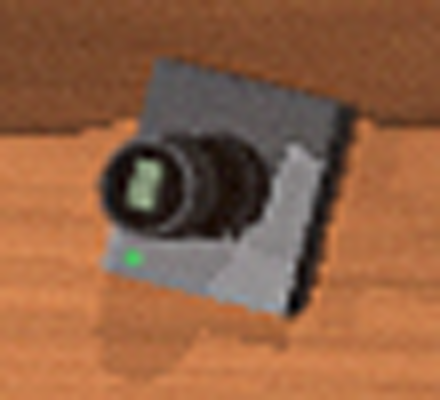

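Run:
```python
from h import *
v=V('top0'); s=V('side0')
def sc(x,y): return [190+(x+.5)/4.6-.5,115+(y+.5)/4.6-.5]
def sb(x,y): return [200+(x+.5)/5-.5,125+(y+.5)/5-.5]
co=np.array([2.63560153e-01,5.19207595e-02,-7.93475840e+01]); n=np.array([-co[0],-co[1],1]);n/=np.linalg.norm(n); p0=[0,0,co[2]]
names=['padTL','padTR','padBR','padBL']
T=v.plane2([sc(25,112),sc(393,52),sc(441,350),sc(82,412)],p0,n)
B=s.plane2([sb(315,40),sb(547,292),sb(235,490),sb(40,210)],p0,n)
print(T.round(1));print(B.round(1))
for P in (T,B):
  print('lens',[np.linalg.norm(P[i]-P[(i+1)%4]).round(1) for i in range(4)],'c',P.mean(0).round(1),'dir',(P[1]-P[0]).round(1))
# guide corners (top outer): far-stop corners & mouth
G=v.plane2([sc(293,170),sc(310,275),sc(398,155),sc(418,250)],np.array(p0)+11*n,n); print('guide',G.round(1))
# meter top
for z in (106,): print('meter top',v.plane([[105+(148+.5)/8-.5,190+(187+.5)/8-.5]],z))
for nme,uv in dict(jar=[157,117],flux=[408,203],foil=[275,223],pl=[120,140]).items(): print(nme,v.pts([uv]).round(),v.plane([uv],0).round())
cv2.imwrite('pics/cropD.png',cv2.cvtColor(cv2.resize(s.im[95:150,155:210],None,fx=8,fy=8,interpolation=cv2.INTER_CUBIC),cv2.COLOR_RGB2BGR))
```

```text
[[ 654.7  133.5  100.1]
 [ 698.   -87.   100.1]
 [ 521.5 -123.7   51.7]
 [ 476.3   98.2   51.3]]
[[ 649.   127.6   98.3]
 [ 694.2  -98.2   98.5]
 [ 517.2 -131.5   50.1]
 [ 474.4   92.9   50.5]]
lens [np.float64(224.7), np.float64(186.6), np.float64(226.4), np.float64(188.2)] c [587.6   5.3  75.8] dir [  43.3 -220.5   -0. ]
lens [np.float64(230.3), np.float64(186.5), np.float64(228.5), np.float64(184.4)] c [583.7  -2.3  74.4] dir [ 4.520e+01 -2.258e+02  2.000e-01]
guide [[ 625.   -28.8   95.3]
 [ 563.4  -40.9   78.4]
 [ 636.1  -91.8   94.9]
 [ 580.5 -106.2   79.5]]
meter top [[444.28014757 321.27990542 106.        ]]
jar [[735. 266.  11.]] [[737. 269.   0.]]
flux [[ 496. -478.   57.]] [[ 498. -499.    0.]]
foil [[427. -98.  -2.]] [[427. -98.   0.]]
pl [[663. 377.   4.]] [[664. 379.   0.]]
```

View pics/cropD.png

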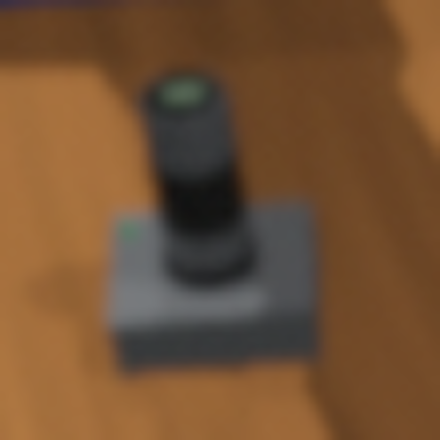

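Request:
step_arm(
  deltas=[
    [[1,27,-29,1,0,0,-0.07],[1,27,-29,1,0,0,-0.07],[1,27,-29,1,0,0,-0.07],[1,27,-29,1,0,0,-0.07],[1,27,-29,1,0,0,-0.07],[1,27,-29,1,0,0,-0.07],[1,27,-29,1,0,0,-0.07],[1,27,-29,1,0,0,-0.07],[1,27,-29,1,0,0,-0.07],[1,17,-20,1,0,0,-0.07]],
  ],
)

```text
clock: 0.98
eef_pos: [417.2, 346.5, 249.5]
tool_rot: [3.141, 0.002, 2.194]
force: [0.7, 0.5, -1.1]
width: 85.4
```

Run:
```python
from h import *
snap('wrist','w1'); st=ctrl.read_state(); print(st['eef_pos'],st['tool_rot'],st['qpos'].round(2))
```

```text
[420.82405088 342.13516222 249.83328759] [3.14049496 0.00595163 2.18462835] [-0.91  0.47  0.26  1.81 -0.14  0.88  0.02]
```

View pics/w1.png

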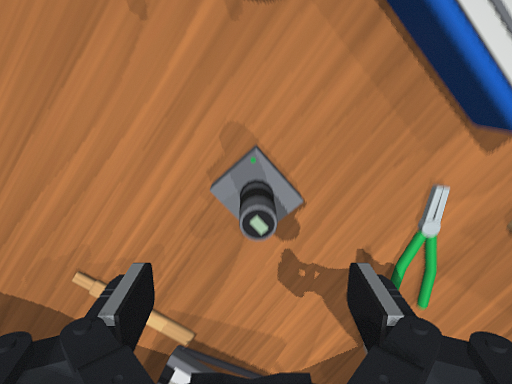

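The meter stands upright in its cradle with its top at (258,222). The arm was still settling and I read the pose after the picture, so I'll retake it with the pose read first.

```bash
python3 - <<'E'
s=open('h.py').read()
s=s.replace("    im,d=ctrl.get_image(n);","    ci=ctrl.camera_info(n); im,d=ctrl.get_image(n);").replace("ctrl.camera_info(n).items()","ci.items()")
open('h.py','w').write(s)
E
python3 - <<'E'
from h import *
for i in range(3): snap('wrist','w1b'); st=ctrl.read_state(); print(st['eef_pos'],st['tool_rot'])
v=V('w1b'); 
g=cv2.cvtColor(v.im,cv2.COLOR_RGB2GRAY)
cv2.imwrite('pics/w1c.png',cv2.cvtColor(cv2.resize(v.im[130:260,190:320],None,fx=4.5,fy=4.5,interpolation=cv2.INTER_CUBIC),cv2.COLOR_RGB2BGR))
E
```

```text
[418.51020266 345.05402322 249.62641137] [3.14095492 0.00368634 2.19092566]
[416.09427957 348.07870161 249.38214841] [3.14153338e+00 1.03137831e-03 2.19659088e+00]
[414.46682755 350.07050725 249.19295536] [-3.14126615e+00 -4.46082269e-04  2.20066131e+00]
```

View pics/w1c.png

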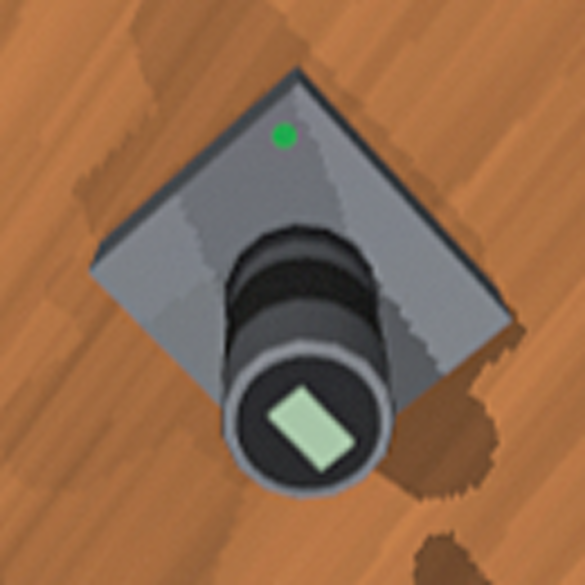

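Run:
```python
from h import *
snap('wrist','w1d'); v=V('w1d'); print(ctrl.read_state()['eef_pos'],ctrl.read_state()['tool_rot'])
g=cv2.GaussianBlur(cv2.cvtColor(v.im,cv2.COLOR_RGB2GRAY),(3,3),0)
g4=cv2.resize(g[180:260,210:310],None,fx=4,fy=4,interpolation=cv2.INTER_CUBIC)
c=cv2.HoughCircles(g4,cv2.HOUGH_GRADIENT,1.5,200,param1=100,param2=40,minRadius=55,maxRadius=95); print(c)
x,y,r=c[0][0]; uv=[210+(x+.5)/4-.5,180+(y+.5)/4-.5]; print(uv)
P=v.plane([uv],106); print(P, 'radius',[np.linalg.norm(v.plane([[uv[0]+r/4,uv[1]]],106)-P)], 'depth z',v.pts([[int(uv[0]),int(uv[1])]]))
# cradle corners at z=26 from crop-equivalent contour
```

```text
[413.51911088 351.18685468 249.0789927 ] [-3.14097186e+00 -1.03517332e-03  2.20323237e+00]
[[[189.75 188.25  60.25]]]
[np.float32(257.0625), np.float32(226.6875)]
[[442.73175893 321.11373759 106.        ]] radius [np.float64(13.494756966964362)] depth z [[441.68364195 322.37068986 108.22754366]]
```

Request:
step_arm(
  deltas=[
    [[1,15,-36,1,0,0,-0.04],[1,15,-36,1,0,0,-0.04],[1,15,-36,1,0,0,-0.04],[1,15,-36,1,0,0,-0.04],[1,15,-36,1,0,0,-0.04],[1,15,-36,1,0,0,-0.04],[1,15,-36,1,0,0,-0.04],[1,15,-36,1,0,0,-0.04],[1,15,-36,1,0,0,-0.04],[1,15,-36,1,0,0,-0.04]],
  ],
)

```text
clock: 2.07
eef_pos: [564.8, -8.7, 259.2]
tool_rot: [-3.142, -0.001, 1.804]
force: [0.4, 0.7, 0.7]
width: 85.2
```

Request:
step_arm(
  deltas=[
    [[1,18,-36,0,0,0,-0.03],[1,18,-36,0,0,0,0],[1,0,0,0,0,0,0],[1,0,0,0,0,0,0],[1,0,0,0,0,0,0],[1,0,0,0,0,0,0]],
  ],
)

```text
clock: 2.57
eef_pos: [600.1, -78.3, 258.9]
tool_rot: [-3.141, -0.002, 1.776]
force: [-0.0, 1.0, -0.0]
width: 85.7
```

Run:
```python
from h import *
print(ctrl.read_state()['eef_pos'],ctrl.read_state()['tool_rot'],ctrl.read_state()['qd'].round(2))
snap('wrist','w2');
```

```text
[600.09108767 -78.34198492 258.88180054] [-3.14093083e+00 -2.18234254e-03  1.77599246e+00] [-0.01 -0.01  0.01  0.    0.   -0.    0.  ]
```

View pics/w2.png

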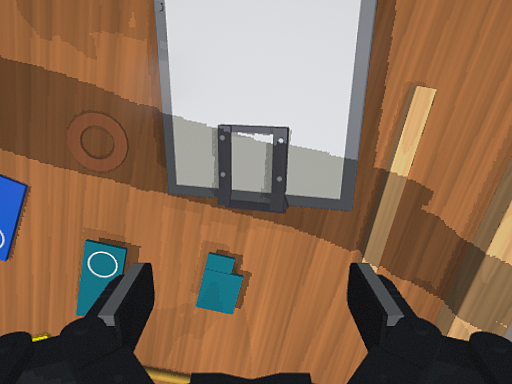

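Run:
```python
from h import *
v=V('w2')
cv2.imwrite('pics/w2c.png',cv2.cvtColor(cv2.resize(v.im[110:225,190:310],None,fx=5,fy=5,interpolation=cv2.INTER_CUBIC),cv2.COLOR_RGB2BGR))
# refit plane with wrist depth
ys,xs=np.mgrid[5:190:3,170:355:3]; uv=np.c_[xs.ravel(),ys.ravel()]
Q=v.pts(uv); hsv=cv2.cvtColor(v.im,cv2.COLOR_RGB2HSV)[ys.ravel(),xs.ravel()]
w=(hsv[:,1]<40)&(hsv[:,2]>140)&(Q[:,2]>30)&(Q[:,2]<130); P=Q[w]
for _ in range(4):
    A=np.c_[P[:,:2],np.ones(len(P))]; co=np.linalg.lstsq(A,P[:,2],rcond=None)[0]; r=P[:,2]-A@co; P=P[abs(r)<2.5*r.std()]
n=np.array([-co[0],-co[1],1]);n/=np.linalg.norm(n); print(n,np.degrees(np.arccos(n[2])),co,r.std(),len(P),np.degrees(np.arctan2(-n[1],-n[0])))
print('z at (585,0)',co@[585.6,1.5,1])
```

```text
[-0.25354912 -0.05065948  0.96599506] 14.984665524295975 [ 2.62474556e-01  5.24427962e-02 -7.85391458e+01] 0.7157233932440255 3258 11.298993405278871
z at (585,0) 75.2446181521789
```

View pics/w2c.png

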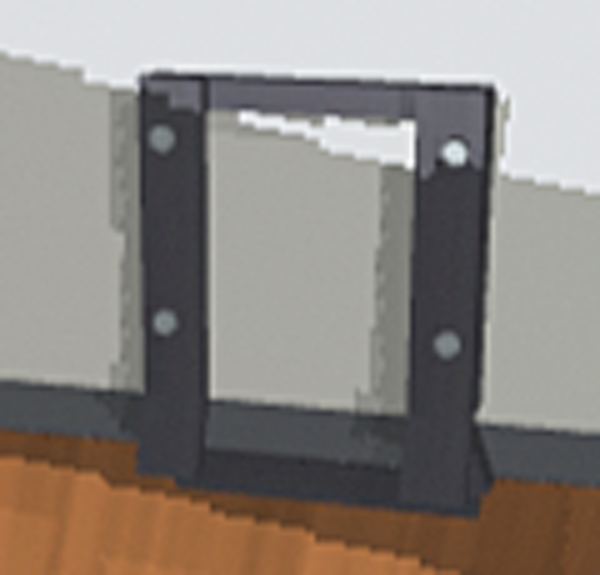

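```bash
cat > slot.py <<'E'
from h import *
co=np.array([2.62474556e-01,5.24427962e-02,-7.85391458e+01])
def frame(psi=11.2,tilt=15.):
    y=np.array([-np.sin(np.radians(psi)),np.cos(np.radians(psi)),0]); xh=np.array([y[1],-y[0],0]); t=np.radians(tilt)
    x=xh*np.cos(t)+np.array([0,0,np.sin(t)]); return np.c_[x,y,np.cross(x,y)]
F=frame(); O=np.array([585.6,1.5,co@[585.6,1.5,1]])
E
python3 - <<'E'
from slot import *
v=V('w2'); n=F[:,2]
def sc(x,y): return [190+(x+.5)/5-.5,110+(y+.5)/5-.5]
def loc(x,y,h): return (F.T@(v.plane2([sc(x,y)],O+h*n,n)[0]-O)).round(1)
print('outer stop corners',loc(140,75,11),loc(497,88,11))
print('outer side, lower',loc(143,390,11),loc(475,405,11))
for h in (8,11): print('inner flange h',h,[loc(*p,h) for p in ((209,110),(205,400),(415,120),(407,415))])
print('rivets',[loc(*p,11) for p in ((161,139),(165,322),(456,153),(447,344))])
print('stop inner edge',loc(209,108,11),loc(415,122,11),'h6',loc(415,122,8))
print('pad edge on face',loc(70,432,0),loc(560,484,0), loc(0,427,0))
print('mouth lip',loc(200,487,11),loc(400,505,11),loc(205,447,0),loc(400,468,0))
c=[(167,0)]
# full image pad corners
def full(u,w): return (F.T@(v.plane2([[u,w]],O,n)[0]-O)).round(1)
print('pad corners -y',full(168,192),full(352,210))
print('left edge',full(161,60),'right',full(368,60))
t=V('top0')
E
```

```text
outer stop corners [-30.1 -35.6  11. ] [ 36.  -35.3  11. ]
outer side, lower [-30.8 -96.2  11. ] [ 34.7 -93.3  11. ]
inner flange h 8 [array([-17.8, -41.8,   8. ]), array([-19.1, -98. ,   8. ]), array([ 21.1, -41.8,   8. ]), array([ 21.3, -97.4,   8. ])]
inner flange h 11 [array([-16.8, -41.3,  11. ]), array([-18.1, -97.1,  11. ]), array([ 21.7, -41.4,  11. ]), array([ 21.9, -96.4,  11. ])]
rivets [array([-26.2, -47.1,  11. ]), array([-26.1, -82.1,  11. ]), array([ 29.3, -46.9,  11. ]), array([ 29., -82.,  11.])]
stop inner edge [-16.8 -41.   11. ] [ 21.7 -41.8  11. ] h6 [ 21.1 -42.2   8. ]
pad edge on face [ -51.2 -110.2   -0. ] [  50.1 -111.1    0. ] [ -67.  -110.6    0. ]
mouth lip [ -19.3 -115.2   11. ] [  21.1 -114.6   11. ] [ -21.8 -110.6    0. ] [  18.6 -111.1    0. ]
pad corners -y [ -91.8 -109.6    0. ] [  96.5 -109.8    0. ]
left edge [-88.9  20.    0. ] right [95.4 18.7  0. ]
```

Request:
step_arm(
  deltas=[
    [[1,-19,-29,-10,0,0,-0.032],[1,-19,-29,-10,0,0,-0.032],[1,-19,-29,-10,0,0,-0.032],[1,-19,-29,-10,0,0,-0.032],[1,-19,-29,-10,0,0,-0.032],[1,-19,-29,-10,0,0,-0.032],[1,-20,-30,-10,0,0,-0.032],[1,-20,-31,-10,0,0,-0.032],[1,0,0,0,0,0,0],[1,0,0,0,0,0,0]],
  ],
)

```text
clock: 3.45
eef_pos: [445.0, -317.2, 179.1]
tool_rot: [-3.141, -0.0, 1.513]
force: [0.9, 0.8, -0.4]
width: 85.7
```

Request:
step_arm(
  deltas=[
    [[1,0,0,0,0,0,0],[1,0,0,0,0,0,0],[1,0,0,0,0,0,0]],
  ],
)

```text
clock: 3.7
eef_pos: [447.9, -314.7, 179.6]
tool_rot: [3.141, -0.001, 1.52]
force: [0.3, 0.5, 0.0]
width: 85.5
```

Run:
```python
from slot import *
st=ctrl.read_state();print(st['eef_pos'],st['tool_rot'],st['qd'].round(2))
snap('wrist','w3'); v=V('w3')
hsv=cv2.cvtColor(v.im,cv2.COLOR_RGB2HSV)
m=((hsv[...,0]>84)&(hsv[...,0]<100)&(hsv[...,1]>90)&(hsv[...,2]>40)).astype(np.uint8)
cs,_=cv2.findContours(m,cv2.RETR_EXTERNAL,cv2.CHAIN_APPROX_NONE)
for c in cs:
    if cv2.contourArea(c)<400: continue
    P=v.plane(c.reshape(-1,2),21.0); r=cv2.minAreaRect(P[:,:2].astype(np.float32)); print(c.reshape(-1,2).mean(0),r)
print('mouth',O+F@[2,-111,0],'home',O+F@[2,-96,3])
```

```text
[ 447.89421936 -314.68290531  179.60560512] [ 3.14056951e+00 -6.94156327e-04  1.51967336e+00] [ 0.    0.    0.01 -0.    0.   -0.    0.  ]
[245.21798365 125.30245232] ((446.101806640625, -271.4613037109375), (109.03683471679688, 49.41145324707031), 87.28828430175781)
[423.09509202  84.87116564] ((594.5609130859375, -243.70001220703125), (79.2127914428711, 51.31647491455078), 87.19107055664062)
mouth [ 609.05507282 -107.01079029   75.76225648] home [605.37988793 -92.44727761  78.66003396]
```

View pics/w3.png

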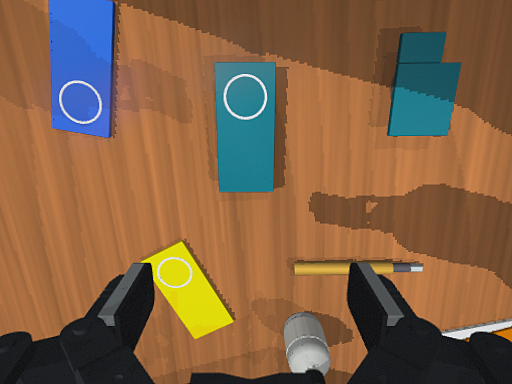

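Run:
```python
from slot import *
v=V('w3'); st=ctrl.read_state(); print(ctrl.finger_overhang)
T=Rn.from_euler('xyz',st['tool_rot']).as_matrix()
for uv in [(140,266),(128,290),(145,268),(148,285),(360,266),(375,290),(352,270),(355,290),(104,318),(400,318)]:
    P=v.pts([uv])[0]; print(uv,(T.T@(P-st['eef_pos'])).round(1))
```

```text
8.0
(140, 266) [ 10.8 -44.5 -12.9]
(128, 290) [ 10.7 -43.6 -29.5]
(145, 268) [ 10.6 -42.1 -14.1]
(148, 285) [  1.3 -42.4 -11.9]
(360, 266) [ 10.1  45.8 -11.5]
(375, 290) [ 11.7  45.  -30.8]
(352, 270) [  7.8  42.9 -10.8]
(355, 290) [  2.   43.1 -16.4]
(104, 318) [  9.2 -46.8 -42.8]
(400, 318) [ 11.3  47.7 -45.3]
```

Request:
step_arm(
  deltas=[
    [[1,-3.8,1.3,-20,0,0,0.004],[1,0,0,-25,0,0,0],[1,0,0,-25,0,0,0],[1,0,0,-25,0,0,0],[1,0,0,-20,0,0,0],[1,0,0,-15,0,0,0],[1,0,0,-10,0,0,0],[1,0,0,-5,0,0,0],[1,0,0,0,0,0,0],[1,0,0,0,0,0,0]],
  ],
)

```text
clock: 4.58
eef_pos: [443.1, -315.4, 34.8]
tool_rot: [3.141, 0.0, 1.52]
force: [-0.0, -0.7, 0.3]
width: 85.7
```

Run:
```python
from slot import *
st=ctrl.read_state();print(st['eef_pos'],st['tool_rot'],st['qd'].round(2))
snap('wrist','w4')
```

```text
[ 443.05491843 -315.36770363   34.80381376] [3.14086406e+00 4.04085170e-04 1.52019151e+00] [-0.   -0.01  0.01 -0.   -0.   -0.    0.  ]
```

View pics/w4.png

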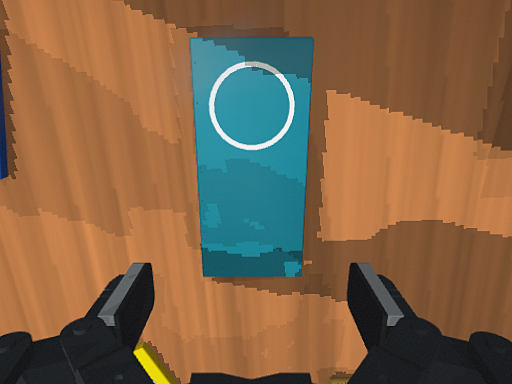

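The tile is centred between the fingers. Its far corners are at (190,38) and (313,38), the tail at (203–303,276), and the ring at (252,105).

Run:
```python
from slot import *
st=ctrl.read_state(); v=V('w4')
hsv=cv2.cvtColor(v.im,cv2.COLOR_RGB2HSV)
m=((hsv[...,0]>84)&(hsv[...,0]<104)&(hsv[...,1]>90)&(hsv[...,2]>40)).astype(np.uint8)
cs,_=cv2.findContours(m,cv2.RETR_EXTERNAL,cv2.CHAIN_APPROX_NONE); c=max(cs,key=cv2.contourArea)
P=v.plane(c.reshape(-1,2),21.0); r=cv2.minAreaRect(P[:,:2].astype(np.float32)); print(r)
w=((hsv[...,1]<60)&(hsv[...,2]>170)).astype(np.uint8); w[:50]=0;w[160:]=0;w[:,:200]=0;w[:,305:]=0
ys,xs=np.nonzero(w); (cx,cy),ax,an=cv2.fitEllipse(np.c_[xs,ys].astype(np.float32)); R=v.plane([[cx,cy]],21)[0]; print('ring',R)
T=Rn.from_euler('xyz',st['tool_rot']).as_matrix(); print('tile ctr in tool',T.T@(np.r_[r[0],18]-st['eef_pos']))
print('near tail corners z',v.pts([(210,270),(295,270),(200,45),(305,45)]).round(1))
```

```text
((446.19732666015625, -271.49078369140625), (109.33089447021484, 49.560508728027344), 87.24703979492188)
ring [ 447.47218276 -243.01433462   21.        ]
tile ctr in tool [44.21395264  0.74070567 17.10816429]
near tail corners z [[ 423.  -321.1   21.8]
 [ 465.3 -323.2   21.9]
 [ 428.1 -218.8   21.2]
 [ 470.1 -220.9   21.1]]
```

Request:
step_arm(
  deltas=[
    [[1,0.7,2,-10,0,0,0],[1,0,0,-10,0,0,0],[1,0,0,-7,0,0,0],[1,0,0,0,0,0,0],[1,0,0,0,0,0,0],[1,0,0,0,0,0,0]],
  ],
)

```text
clock: 5.13
eef_pos: [443.1, -313.4, 7.2]
tool_rot: [-3.141, -0.0, 1.52]
force: [0.0, -0.3, 0.1]
width: 85.5
```

Request:
step_arm(
  deltas=[
    [[0,0,0,0,0,0,0],[0,0,0,0,0,0,0],[0,0,0,0,0,0,0],[0,0,0,0,0,0,0],[0,0,0,0,0,0,0],[0,0,0,0,0,0,0],[0,0,0,0,0,0,0],[0,0,0,0,0,0,0]],
  ],
)

```text
clock: 5.8
eef_pos: [443.4, -313.5, 7.7]
tool_rot: [3.141, 0.0, 1.52]
force: [-1.0, 0.1, 6.3]
width: 48.8
```

Run:
```python
from slot import *
st=ctrl.read_state();print(st['eef_pos'],st['tool_rot'],st['force'],ctrl.finger_overhang)
snap('wrist','w5')
```

```text
[ 443.44861629 -313.4654006     7.65412692] [3.14104255e+00 2.64998585e-04 1.51971741e+00] [-1.04122834  0.05030222  6.33456712] 8.0
```

View pics/w5.png

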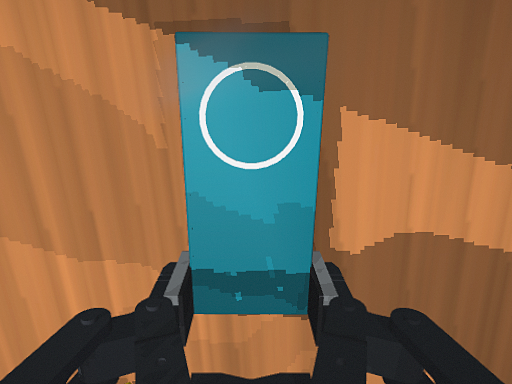

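The tile is gripped at its tail, with the opening at 48.8 mm. Lifting.

Request:
step_arm(
  deltas=[
    [[0,0,0,4,0,0,0],[0,0,0,10,0,0,0],[0,0,0,20,0,0,0],[0,0,0,25,0,0,0],[0,0,0,25,0,0,0],[0,0,0,20,0,0,0],[0,0,0,10,0,0,0],[0,0,0,0,0,0,0],[0,0,0,0,0,0,0],[0,0,0,0,0,0,0]],
  ],
)

```text
clock: 6.68
eef_pos: [442.6, -312.6, 120.3]
tool_rot: [-3.14, -0.001, 1.52]
force: [0.1, -0.7, -1.0]
width: 48.4
```

```bash
cat > held.py <<'E'
from slot import *
import sys
st=ctrl.read_state(); f=sys.argv[1]; snap('wrist',f); v=V(f)
T=Rn.from_euler('xyz',st['tool_rot']).as_matrix(); p=st['eef_pos']; print('tcp',p.round(1),st['tool_rot'].round(3),'F',st['force'].round(1),'w',round(st['width'],1))
hsv=cv2.cvtColor(v.im,cv2.COLOR_RGB2HSV)
m=((hsv[...,0]>84)&(hsv[...,0]<104)&(hsv[...,1]>90)&(hsv[...,2]>40)).astype(np.uint8)
m=cv2.morphologyEx(m,cv2.MORPH_CLOSE,np.ones((9,9)))
cs,_=cv2.findContours(m,cv2.RETR_EXTERNAL,cv2.CHAIN_APPROX_NONE); c=max(cs,key=cv2.contourArea)
mm=np.zeros_like(m); cv2.drawContours(mm,[c],-1,1,-1); mm=cv2.erode(mm,np.ones((7,7)))
ys,xs=np.nonzero(mm); Q=(v.pts(np.c_[xs,ys])-p)@T
for _ in range(4):
    A=np.c_[Q[:,:2],np.ones(len(Q))]; co_=np.linalg.lstsq(A,Q[:,2],rcond=None)[0]; r=Q[:,2]-A@co_; Q=Q[abs(r)<2.5*r.std()+.05]
n=np.array([-co_[0],-co_[1],1]); n/=np.linalg.norm(n)
print('tile top plane in tool: z=',co_.round(4),'std',r.std().round(2))
o=p+T@[0,0,co_[2]]; nw=T@n
P=(v.plane2(c.reshape(-1,2),o,nw)-p)@T
rr=cv2.minAreaRect(P[:,:2].astype(np.float32)); print('rect in tool',rr)
x0,y0,w_,h_=cv2.boundingRect(c)
w=((hsv[...,1]<70)&(hsv[...,2]>150)&(mm>0)).astype(np.uint8)
ys,xs=np.nonzero(w)
if len(xs)>30:
    (cx,cy),ax,an=cv2.fitEllipse(np.c_[xs,ys].astype(np.float32)); print('ring px',cx,cy,'in tool',((v.plane2([[cx,cy]],o,nw)[0]-p)@T).round(2))
E
python3 held.py w6
```

```text
tcp [ 442.6 -312.6  120.3] [-3.14e+00 -1.00e-03  1.52e+00] F [ 0.1 -0.7 -1. ] w 48.4
tile top plane in tool: z= [ 2.00000e-04  1.30000e-03 -1.32941e+01] std 0.58
rect in tool ((42.307952880859375, 0.4733104705810547), (108.80329132080078, 49.718177795410156), 0.35135406255722046)
ring px 250.97372436523438 115.05702209472656 in tool [ 70.78   0.6  -13.28]
```

View pics/w6.png

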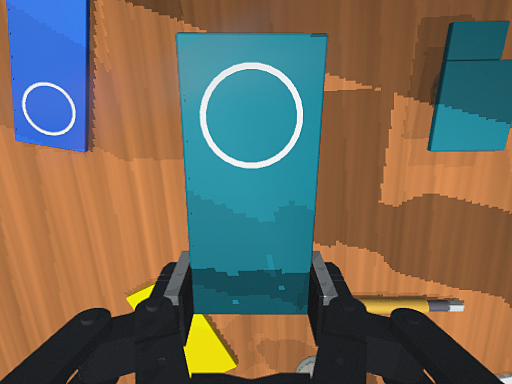

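```bash
cat > plan.py <<'E'
from slot import *
Tc=np.array([42.3,0.45,-10.3]); dy=np.radians(0.35)
GX=2.0; MY=-111.
def target(cy,h,gx=GX,Tc=Tc,dy=dy):
    # tile axes in tool: y_t=(cos,sin,0), x_t=(-sin,cos,0)->? tool y ~ tile x
    A=np.c_[[-np.sin(dy),np.cos(dy),0],[np.cos(dy),np.sin(dy),0],[0,0,-1]]  # tile axes in tool coords
    R=F@A.T; c=O+F@[gx,cy,h]; return R,c-R@Tc
def go(R,p):
    st=ctrl.read_state(); Rc=Rn.from_euler('xyz',st['tool_rot']).as_matrix()
    print('now',st['eef_pos'].round(1),'target',p.round(1),'d',(p-st['eef_pos']).round(1),'rotvec',Rn.from_matrix(R@Rc.T).as_rotvec().round(3),'F',st['force'].round(1))
E
python3 - <<'E'
from plan import *
go(*target(MY-55-25,4)); print('slot y',F[:,1],'n',F[:,2],'x',F[:,0])
E
```

```text
now [ 442.5 -312.6  120.1] target [ 634.2 -226.7   69.6] d [191.7  85.9 -50.4] rotvec [ 0.017 -0.264  0.251] F [ 0.4 -0.1 -0.4]
slot y [-0.19423435  0.98095516  0.        ] n [-0.25388988 -0.05027155  0.96592583] x [0.94752992 0.18761598 0.25881905]
```

Request:
step_arm(
  deltas=[
    [[0,12,5,1,0.001,-0.02,0.019],[0,20,9,1,0.002,-0.027,0.026],[0,22,10,1,0.002,-0.03,0.028],[0,22,10,1,0.002,-0.03,0.028],[0,22,10,1,0.002,-0.03,0.028],[0,22,10,1,0.002,-0.03,0.028],[0,22,10,1,0.002,-0.03,0.028],[0,22,10,1,0.002,-0.03,0.028],[0,18,8,1,0.001,-0.024,0.022],[0,10,4,1,0.001,-0.013,0.016]],
  ],
)

```text
clock: 7.57
eef_pos: [638.1, -224.1, 131.1]
tool_rot: [2.874, 0.001, 1.777]
force: [-0.8, 0.5, -0.3]
width: 48.2
```

Request:
step_arm(
  deltas=[
    [[0,0,0,-10,0,0,0],[0,0,0,-15,0,0,0],[0,0,0,-10,0,0,0],[0,0,0,-5,0,0,0],[0,0,0,0,0,0,0],[0,0,0,0,0,0,0],[0,0,0,0,0,0,0]],
  ],
)

```text
clock: 8.15
eef_pos: [635.5, -227.8, 91.8]
tool_rot: [2.877, 0.003, 1.771]
force: [-0.8, -0.2, -1.2]
width: 48.4
```

```bash
python3 - <<'E'
from plan import *
go(*target(MY-55-25,4)); snap('top','t7'); v=V('t7')
cv2.imwrite('pics/t7c.png',cv2.cvtColor(cv2.resize(v.im[115:225,230:360],None,fx=5,fy=5,interpolation=cv2.INTER_CUBIC),cv2.COLOR_RGB2BGR))
snap('side','s7'); v=V('s7')
cv2.imwrite('pics/s7c.png',cv2.cvtColor(cv2.resize(v.im[130:260,220:350],None,fx=4.5,fy=4.5,interpolation=cv2.INTER_CUBIC),cv2.COLOR_RGB2BGR))
E
python3 held.py w7
```

```text
now [ 635.5 -227.8   91.8] target [ 634.2 -226.7   69.6] d [ -1.2   1.1 -22.2] rotvec [0.001 0.003 0.001] F [-0.8 -0.2 -1.2]
tcp [ 635.7 -227.6   92.1] [2.877 0.003 1.772] F [-0.6  0.3 -0.3] w 48.0
tile top plane in tool: z= [-0.1083 -0.7076 -5.4131] std 11.62
rect in tool ((12.072517395019531, -24.181045532226562), (186.11700439453125, 100.98497772216797), 21.36838150024414)
ring px 250.90621948242188 114.971923828125 in tool [ 70.75   0.45 -13.4 ]
```

View pics/t7c.png

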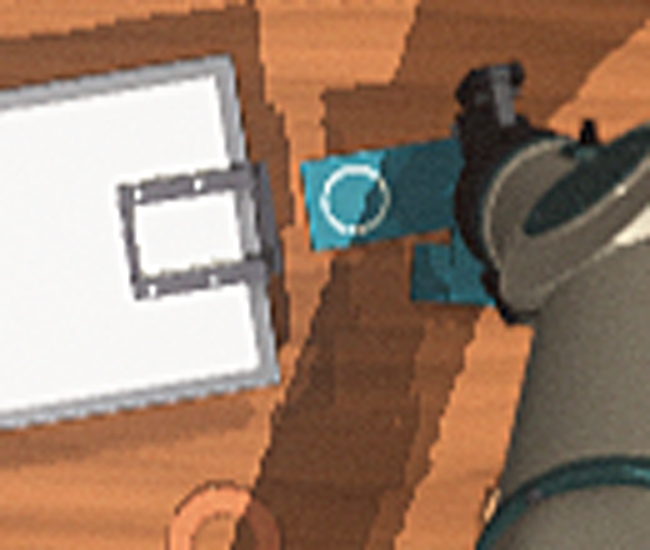

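View pics/s7c.png

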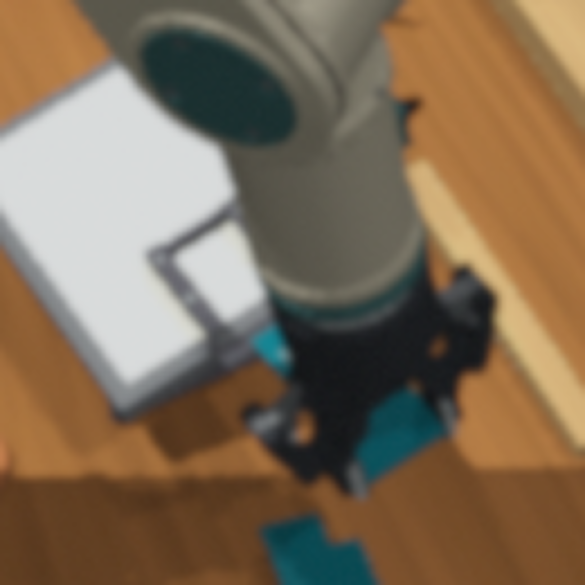

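View pics/w7.png

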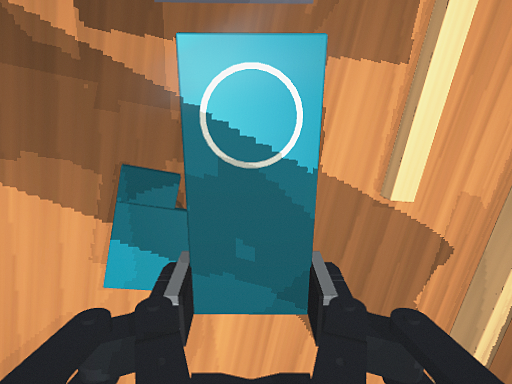

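The tile is held level and in line with the mouth, about 22 mm too high. In this view the offcut merged with the tile outline, so I'm ignoring that rectangle fit. Lowering and re-checking.

Request:
step_arm(
  deltas=[
    [[0,-1.2,1.1,-8,0.001,0.003,0.001],[0,0,0,-9,0,0,0],[0,0,0,-5,0,0,0],[0,0,0,0,0,0,0],[0,0,0,0,0,0,0],[0,0,0,0,0,0,0]],
  ],
)

```text
clock: 8.8
eef_pos: [634.1, -226.3, 69.2]
tool_rot: [2.881, 0.001, 1.773]
force: [-0.7, 0.3, -0.7]
width: 48.4
```

Run:
```python
from plan import *
go(*target(MY-55-25,4)); snap('top','t8'); v=V('t8'); snap('wrist','w8')
cv2.imwrite('pics/t8c.png',cv2.cvtColor(cv2.resize(v.im[135:190,240:330],None,fx=8,fy=8,interpolation=cv2.INTER_CUBIC),cv2.COLOR_RGB2BGR))
w=V('w8'); cv2.imwrite('pics/w8c.png',cv2.cvtColor(cv2.resize(w.im[0:60,120:380],None,fx=3,fy=3,interpolation=cv2.INTER_CUBIC),cv2.COLOR_RGB2BGR))
```

```text
now [ 634.1 -226.3   69.2] target [ 634.2 -226.7   69.6] d [ 0.1 -0.4  0.4] rotvec [-0.001 -0.001 -0.001] F [-0.7  0.3 -0.7]
```

View pics/t8c.png

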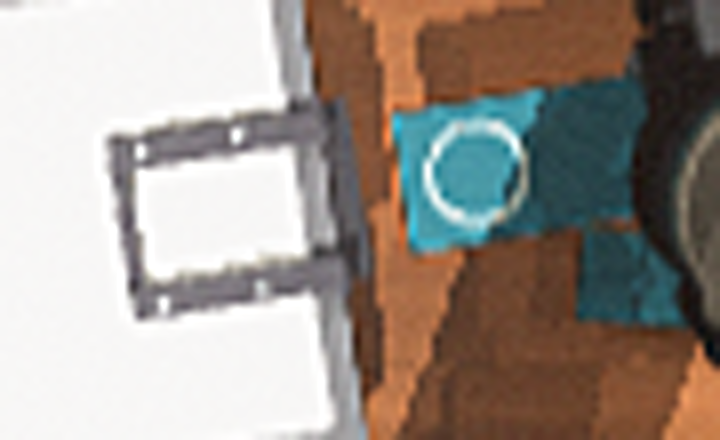

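View pics/w8c.png

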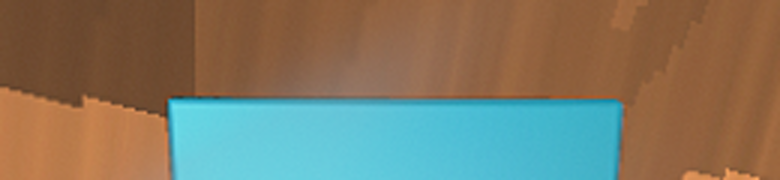

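Run:
```python
from plan import *
v=V('t8'); n=F[:,2]
def sc(x,y): return [240+(x+.5)/8-.5,135+(y+.5)/8-.5]
def loc(x,y,h): return (F.T@(v.plane2([sc(x,y)],O+h*n,n)[0]-O)).round(1)
print('rivets',[loc(*p,11) for p in ((141,152),(237,136),(165,305),(261,289))])
print('ring h7',loc(475,173,7),'tile front corners',loc(393,113,7),loc(412,254,7))
print('inner',[loc(*p,11) for p in ((138,170),(295,146),(152,281),(310,256))],'mouth lip',loc(345,98,11),loc(370,275,11), 'pad edge',loc(309,100,0),loc(345,300,0))
```

```text
rivets [array([ 29.6, -47.1,  11. ]), array([ 29.6, -80.9,  11. ]), array([-24.9, -46.8,  11. ]), array([-24.9, -80.9,  11. ])]
ring h7 [   2.7 -161.7    7. ] tile front corners [  28.2 -136.2    7. ] [ -22.  -135.6    7. ]
inner [array([ 23.5, -45.1,  11. ]), array([  22.9, -100.3,   11. ]), array([-15.8, -43.7,  11. ]), array([-16.2, -99.7,  11. ])] mouth lip [  36.6 -120.    11. ] [ -26.3 -119.5   11. ] pad edge [  36.7 -108.4   -0. ] [ -35.5 -110.4    0. ]
```

In the top view the guide midline is at x≈2.4–3.6 and the tile at 2.7–3.1, so they agree within 1 mm. Inserting in steps and watching the force.

Request:
step_arm(
  deltas=[
    [[0,-0.97,4.9,0.2,0,0,0],[0,-0.97,4.9,0.2,0,0,0],[0,-0.97,4.9,0,0,0,0],[0,-0.97,4.9,0,0,0,0],[0,-0.97,4.9,0,0,0,0],[0,-0.97,4.9,0,0,0,0]],
  ],
)

```text
clock: 9.4
eef_pos: [628.2, -195.9, 69.8]
tool_rot: [2.88, 0.001, 1.773]
force: [-0.1, -0.4, -0.6]
width: 47.9
```

Request:
step_arm(
  deltas=[
    [[0,-0.97,4.9,0,0,0,0],[0,-0.97,4.9,0,0,0,0],[0,0,0,0,0,0,0]],
  ],
)

```text
clock: 9.65
eef_pos: [626.0, -185.1, 69.6]
tool_rot: [2.881, -0.001, 1.775]
force: [-0.7, -0.1, -1.4]
width: 48.5
```

Run:
```python
from plan import *
go(*target(MY-55+15,4)); snap('top','t9'); v=V('t9'); snap('wrist','w9')
cv2.imwrite('pics/t9c.png',cv2.cvtColor(cv2.resize(v.im[135:190,240:330],None,fx=8,fy=8,interpolation=cv2.INTER_CUBIC),cv2.COLOR_RGB2BGR))
```

```text
now [ 626.  -185.1   69.6] target [ 626.5 -187.5   69.6] d [ 0.4 -2.4  0. ] rotvec [-0.002 -0.002 -0.002] F [-0.7 -0.1 -1.4]
```

View pics/t9c.png

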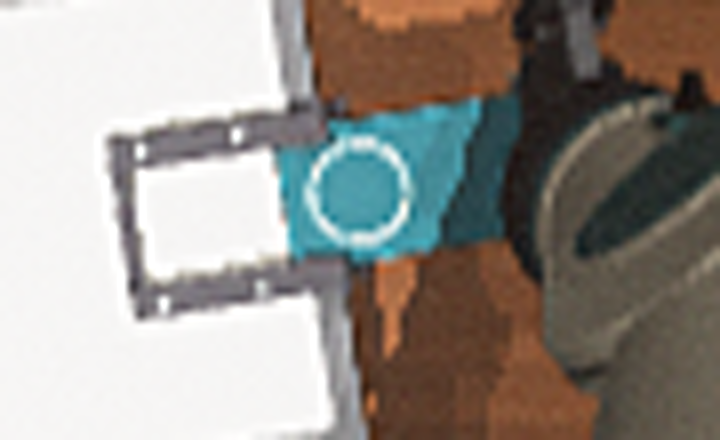

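View pics/w9.png

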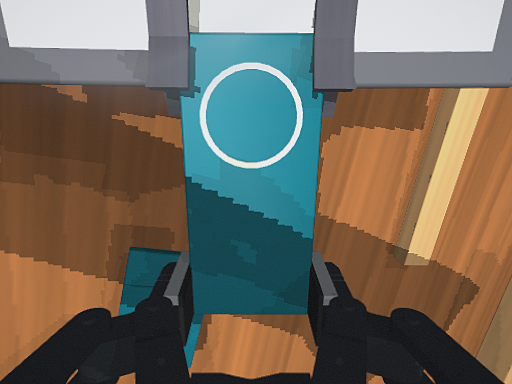

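The tile has gone under both flanges with no contact force. Continuing.

Request:
step_arm(
  deltas=[
    [[0,-0.97,4.9,0,0,0,0],[0,-0.97,4.9,0,0,0,0],[0,-0.97,4.9,0,0,0,0],[0,-0.97,4.9,0,0,0,0]],
  ],
)

```text
clock: 10.08
eef_pos: [622.3, -166.7, 69.7]
tool_rot: [2.881, 0.001, 1.773]
force: [-0.0, -0.3, -0.6]
width: 48.4
```

Request:
step_arm(
  deltas=[
    [[0,-0.97,4.9,0,0,0,0],[0,-0.97,4.9,0,0,0,0],[0,-0.97,4.9,0,0,0,0],[0,0,0,0,0,0,0],[0,0,0,0,0,0,0]],
  ],
)

```text
clock: 10.5
eef_pos: [619.6, -152.2, 69.8]
tool_rot: [2.88, 0.001, 1.774]
force: [-0.0, -0.0, -0.8]
width: 48.3
```

Run:
```python
from plan import *
go(*target(MY+15,4)); print(ctrl.read_state()['torque']); snap('wrist','w10')
```

```text
now [ 619.6 -152.2   69.8] target [ 615.8 -133.5   69.6] d [-3.8 18.7 -0.1] rotvec [-0.001 -0.001 -0.001] F [-0.  -0.  -0.8]
[-0.11419514  0.28117908  0.0056427 ]
```

View pics/w10.png

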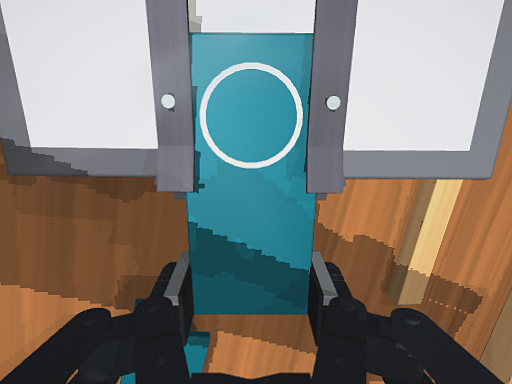

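Request:
step_arm(
  deltas=[
    [[0,-0.97,4.9,0,0,0,0],[0,-0.97,4.9,0,0,0,0],[0,-0.97,4.9,0,0,0,0],[0,0,0,0,0,0,0]],
  ],
)

```text
clock: 10.88
eef_pos: [616.2, -135.8, 69.5]
tool_rot: [2.881, -0.001, 1.775]
force: [-0.9, 1.6, -0.5]
width: 48.5
```

Request:
step_arm(
  deltas=[
    [[0,-0.39,1.96,0,0,0,0],[0,-0.2,1,0,0,0,0],[0,0,0,0,0,0,0],[0,0,0,0,0,0,0]],
  ],
)

```text
clock: 11.22
eef_pos: [616.1, -135.1, 69.8]
tool_rot: [2.88, 0.001, 1.773]
force: [0.4, 0.1, -1.3]
width: 48.3
```

Request:
step_arm(
  deltas=[
    [[0,-0.2,1,0,0,0,0],[0,-0.2,1,0,0,0,0],[0,0,0,0,0,0,0],[0,0,0,0,0,0,0]],
  ],
)

```text
clock: 11.55
eef_pos: [615.8, -134.1, 69.8]
tool_rot: [2.88, 0.002, 1.772]
force: [-0.1, -2.6, -0.7]
width: 48.3
```

Request:
step_arm(
  deltas=[
    [[0,-0.2,1,0,0,0,0],[0,-0.2,1,0,0,0,0],[0,0,0,0,0,0,0],[0,0,0,0,0,0,0]],
  ],
)

```text
clock: 11.88
eef_pos: [615.6, -134.1, 70.0]
tool_rot: [2.88, 0.005, 1.77]
force: [-0.2, -6.1, 0.3]
width: 48.3
```

Run:
```python
from plan import *
go(*target(MY+15,4)); print(ctrl.read_state()['torque']); snap('wrist','w11')
```

```text
now [ 615.6 -134.1   70. ] target [ 615.8 -133.5   69.6] d [ 0.2  0.6 -0.4] rotvec [0.003 0.001 0.002] F [-0.2 -6.1  0.3]
[-1.30956909  0.32577392 -0.27618765]
```

View pics/w11.png

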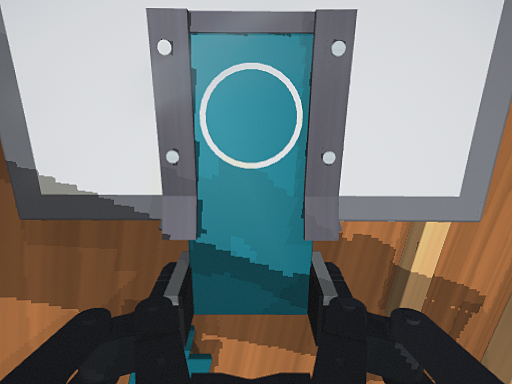

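The tile front is against the end stop with 6 N, within 0.6 mm of the predicted position. I'll press a little more, lower it onto the face and release.

Request:
step_arm(
  deltas=[
    [[0,-0.2,1,0,0,0,0],[0,0.2,0,-0.7,0,0,0],[0,0,0,0,0,0,0],[0,0,0,0,0,0,0],[0,0,0,0,0,0,0]],
  ],
)

```text
clock: 12.35
eef_pos: [615.7, -134.0, 69.5]
tool_rot: [2.879, 0.006, 1.769]
force: [-0.4, -8.3, -1.0]
width: 48.5
```

Request:
step_arm(
  deltas=[
    [[1,0,0,0,0,0,0],[1,0,0,0,0,0,0],[1,0,0,0,0,0,0],[1,0,0,0,0,0,0],[1,0,0,0,0,0,0],[1,0,0,0,0,0,0],[1,0,0,0,0,0,0]],
  ],
)

```text
clock: 12.93
eef_pos: [615.2, -129.7, 69.0]
tool_rot: [2.881, 0.001, 1.773]
force: [-0.3, -0.9, -0.9]
width: 85.6
```

Run:
```python
from plan import *
go(*target(MY+15,4)); print(ctrl.read_state()['width']); snap('wrist','w12')
```

```text
now [ 615.2 -129.7   69. ] target [ 615.8 -133.5   69.6] d [ 0.6 -3.8  0.6] rotvec [-0.001 -0.001 -0.001] F [-0.3 -0.9 -0.9]
85.6435941856443
```

View pics/w12.png

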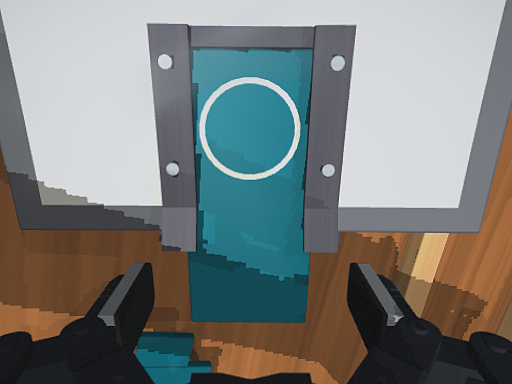

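Run:
```python
from plan import *
v=V('w12'); n=F[:,2]
def loc(uv,h): return (F.T@(v.plane2([uv],O+h*n,n)[0]-O)).round(2)
print('rivets',[loc(p,11) for p in ((164.5,62),(172.5,169.5),(337.5,63),(328.5,170))])
hsv=cv2.cvtColor(v.im,cv2.COLOR_RGB2HSV); w=((hsv[...,1]<70)&(hsv[...,2]>150)).astype(np.uint8); w[:70]=0;w[190:]=0;w[:,:196]=0;w[:,304:]=0
ys,xs=np.nonzero(w); e=cv2.fitEllipse(np.c_[xs,ys].astype(np.float32)); print(e,'ring',loc(e[0],6))
print('tail',loc((191,322),6),loc((306,322),6),'front',loc((192,48),6),loc((312,48),6))
cv2.imwrite('pics/w12c.png',cv2.cvtColor(cv2.resize(v.im[10:190,140:360],None,fx=3.4,fy=3.3,interpolation=cv2.INTER_CUBIC),cv2.COLOR_RGB2BGR))
ys,xs=np.mgrid[195:320:4,200:300:4]; Q=(v.pts(np.c_[xs.ravel(),ys.ravel()])-O)@F; print('tail h',np.median(Q[:,2]), 'by y',[np.median(Q[(Q[:,1]>a)&(Q[:,1]<a+10),2]).round(2) for a in (-150,-140,-130,-120,-110)])
ys,xs=np.mgrid[75:185:4,205:296:4]; Q=(v.pts(np.c_[xs.ravel(),ys.ravel()])-O)@F; print('front h',np.median(Q[:,2]))
```

```text
rivets [array([-26.04, -47.08,  11.  ]), array([-25.94, -82.41,  11.  ]), array([ 29.45, -46.98,  11.  ]), array([ 29.53, -82.18,  11.  ])]
((249.34707641601562, 128.1383514404297), (95.87649536132812, 97.28800201416016), 176.76727294921875) ring [  1.28 -68.29   6.  ]
tail [ -23.45 -151.41    6.  ] [  26.31 -151.01    6.  ] front [-17.82 -42.44   6.  ] [ 21.81 -42.16   6.  ]
tail h 5.694790681585058 by y [np.float64(5.84), np.float64(5.69), np.float64(5.61), np.float64(5.68), np.float64(5.62)]
front h 5.6964978665972374
```

View pics/w12c.png

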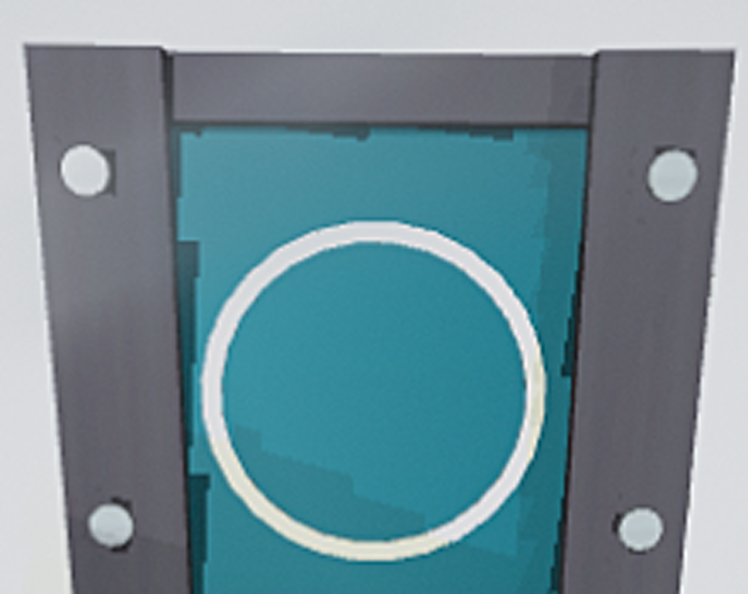

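The tile lies flat (top 5.7 mm above the face at both the front and the tail) with its front edge flush against the stop and no gap showing. Retreating along the pad normal.

Request:
step_arm(
  deltas=[
    [[1,-2.5,-0.5,9.7,0,0,0],[1,-5,-1,19.3,0,0,0],[1,-7.5,-1.5,29,0,0,0],[1,-7.5,-1.5,29,0,0,0],[1,-7.5,-1.5,29,0,0,0],[1,-7.5,5,29,0,0,0],[1,-5,10,19,0,0,0]],
  ],
)

```text
clock: 13.57
eef_pos: [572.5, -123.1, 236.7]
tool_rot: [2.877, 0.003, 1.769]
force: [0.8, 1.1, 1.1]
width: 85.6
```

Run:
```python
from plan import *
R=Rn.from_euler('xyz',[np.pi,0,1.9]).as_matrix(); go(R,np.array([442.7,321.1,220]))
t=V('top0'); print('radio',[t.pts([p])[0].round() for p in ((15,183),(60,200),(10,165),(30,230),(66,160))])
snap('top','t13'); v=V('t13')
cv2.imwrite('pics/t13c.png',cv2.cvtColor(cv2.resize(v.im[115:225,190:350],None,fx=5,fy=5,interpolation=cv2.INTER_CUBIC),cv2.COLOR_RGB2BGR))
```

```text
now [ 572.5 -123.1  236.7] target [442.7 321.1 220. ] d [-129.8  444.2  -16.7] rotvec [-0.066  0.256  0.129] F [0.8 1.1 1.1]
radio [array([517., 632., 108.]), array([475., 543.,  22.]), array([570., 674.,  72.]), array([387., 596.,  80.]), array([593., 522.,  42.])]
```

View pics/t13c.png

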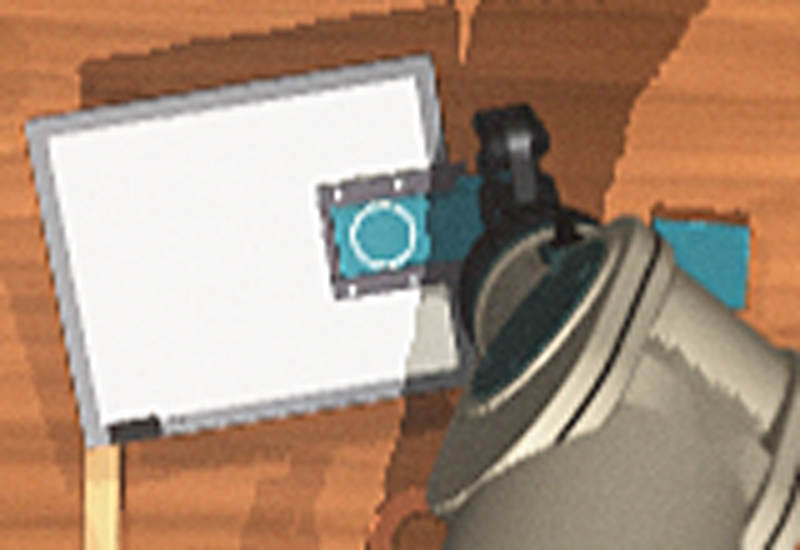

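Request:
step_arm(
  deltas=[
    [[1,-7,20,2,-0.005,0.015,0.008],[1,-11,37,0,-0.006,0.022,0.011],[1,-11,38,0,-0.006,0.022,0.011],[1,-11,38,0,-0.006,0.022,0.011],[1,-11,38,0,-0.006,0.022,0.011],[1,-11,38,0,-0.006,0.022,0.011],[1,-11,38,0,-0.006,0.022,0.011],[1,-11,38,0,-0.006,0.022,0.011],[1,-11,38,0,-0.006,0.022,0.011],[1,-11,38,-5,-0.006,0.022,0.011]],
  ],
)

```text
clock: 14.45
eef_pos: [466.1, 242.0, 231.3]
tool_rot: [3.1, 0.003, 1.882]
force: [0.5, -0.2, -0.1]
width: 85.3
```

Request:
step_arm(
  deltas=[
    [[1,-11,38,-6,-0.003,0.022,0.011],[1,-11,36,-6,-0.003,0.02,0.011],[1,-6,10,-4,-0.003,0.008,0.005],[1,0,0,0,0,0,0],[1,0,0,0,0,0,0],[1,0,0,0,0,0,0],[1,0,0,0,0,0,0]],
  ],
)

```text
clock: 15.03
eef_pos: [439.6, 322.0, 214.6]
tool_rot: [-3.132, -0.003, 1.905]
force: [-0.4, -0.5, 0.2]
width: 85.7
```

Run:
```python
from plan import *
R=Rn.from_euler('xyz',[np.pi,0,1.9]).as_matrix(); go(R,np.array([442.7,321.1,56]))
snap('wrist','w14'); v=V('w14')
g=cv2.GaussianBlur(cv2.cvtColor(v.im,cv2.COLOR_RGB2GRAY),(3,3),0)
c=cv2.HoughCircles(cv2.resize(g,None,fx=2,fy=2,interpolation=cv2.INTER_CUBIC),cv2.HOUGH_GRADIENT,1.5,400,param1=100,param2=50,minRadius=25,maxRadius=80); print(c)
for x,y,r in c[0][:2]:
    uv=[(x+.5)/2-.5,(y+.5)/2-.5]; P=v.plane([uv],106)[0]; print(uv,P,np.linalg.norm(v.plane([[uv[0]+r/2,uv[1]]],106)[0]-P),v.pts([[int(uv[0]),int(uv[1])]]))
```

```text
now [439.6 322.  214.6] target [442.7 321.1  56. ] d [   3.1   -0.9 -158.6] rotvec [ 0.    -0.01  -0.005] F [-0.4 -0.5  0.2]
[[[510.75 398.25  35.8 ]]]
[np.float32(255.125), np.float32(198.875)] [442.69004578 321.27938612 106.        ] 13.650769795338531 [[442.25968631 322.20486301 106.9282105 ]]
```

View pics/w14.png

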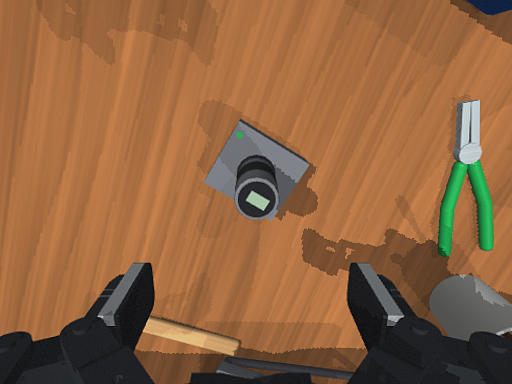

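The meter's top is at (255,199), which gives (442.7, 321.3), the same as before. Descending.

Request:
step_arm(
  deltas=[
    [[1,3,-0.8,-15,0,-0.01,-0.005],[1,0,0,-25,0,0,0],[1,0,0,-30,0,0,0],[1,0,0,-30,0,0,0],[1,0,0,-25,0,0,0],[1,0,0,-18,0,0,0],[1,0,0,-10,0,0,0],[1,0,0,-5,0,0,0],[1,0,0,0,0,0,0],[1,0,0,0,0,0,0]],
  ],
)

```text
clock: 15.92
eef_pos: [442.5, 323.2, 56.9]
tool_rot: [3.141, -0.0, 1.902]
force: [0.4, -0.2, -0.5]
width: 85.3
```

Run:
```python
from plan import *
R=Rn.from_euler('xyz',[np.pi,0,1.9]).as_matrix(); go(R,np.array([442.7,321.1,56])); snap('wrist','w15')
```

```text
now [442.5 323.2  56.9] target [442.7 321.1  56. ] d [ 0.2 -2.1 -0.9] rotvec [-0.001  0.001 -0.002] F [ 0.4 -0.2 -0.5]
```

View pics/w15.png

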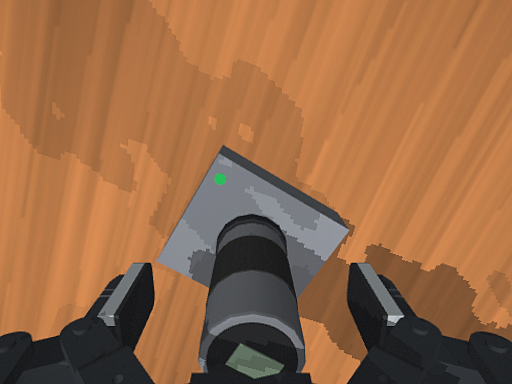

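Request:
step_arm(
  deltas=[
    [[1,0,-2,-1,0,0,0],[1,0,0,0,0,0,0],[1,0,0,0,0,0,0]],
  ],
)

```text
clock: 16.22
eef_pos: [442.0, 321.3, 55.7]
tool_rot: [3.141, -0.0, 1.903]
force: [0.3, 0.5, 0.1]
width: 85.7
```

Request:
step_arm(
  deltas=[
    [[0,0,0,0,0,0,0],[0,0,0,0,0,0,0],[0,0,0,0,0,0,0],[0,0,0,0,0,0,0],[0,0,0,0,0,0,0],[0,0,0,0,0,0,0],[0,0,0,0,0,0,0],[0,0,0,0,0,0,0],[0,0,0,0,0,0,0]],
  ],
)

```text
clock: 16.97
eef_pos: [442.1, 321.4, 55.4]
tool_rot: [3.141, -0.0, 1.903]
force: [-0.0, 0.7, 6.5]
width: 33.7
```

Request:
step_arm(
  deltas=[
    [[0,0,0,3,0,0,0],[0,0,0,8,0,0,0],[0,0,0,15,0,0,0],[0,0,0,25,0,0,0],[0,0,0,30,0,0,0],[0,0,0,30,0,0,0],[0,0,0,25,0,0,0],[0,0,0,10,0,0,0],[0,0,0,0,0,0,0],[0,0,0,0,0,0,0]],
  ],
)

```text
clock: 17.8
eef_pos: [441.0, 321.1, 200.5]
tool_rot: [-3.14, -0.0, 1.903]
force: [-0.4, -0.0, -2.2]
width: 33.8
```

Run:
```python
from plan import *
st=ctrl.read_state(); print(st['eef_pos'],st['tool_rot'],st['force'],st['width'])
snap('wrist','w16'); snap('side','s16'); snap('top','t16')
v=V('s16'); cv2.imwrite('pics/s16c.png',cv2.cvtColor(cv2.resize(v.im[20:170,120:270],None,fx=4,fy=4,interpolation=cv2.INTER_CUBIC),cv2.COLOR_RGB2BGR))
```

```text
[441.04379545 321.12460051 200.51999607] [-3.14018920e+00 -2.07827435e-04  1.90338621e+00] [-0.41709576 -0.02467652 -2.22661899] 33.84408209031128
```

View pics/w16.png

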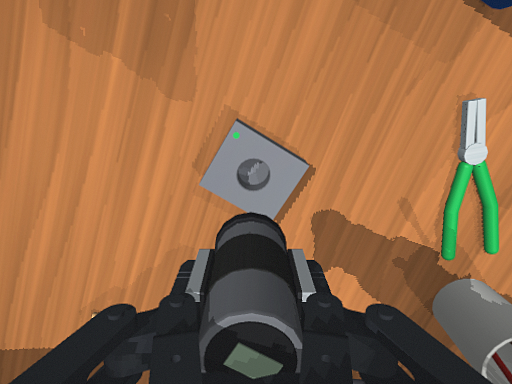

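View pics/s16c.png

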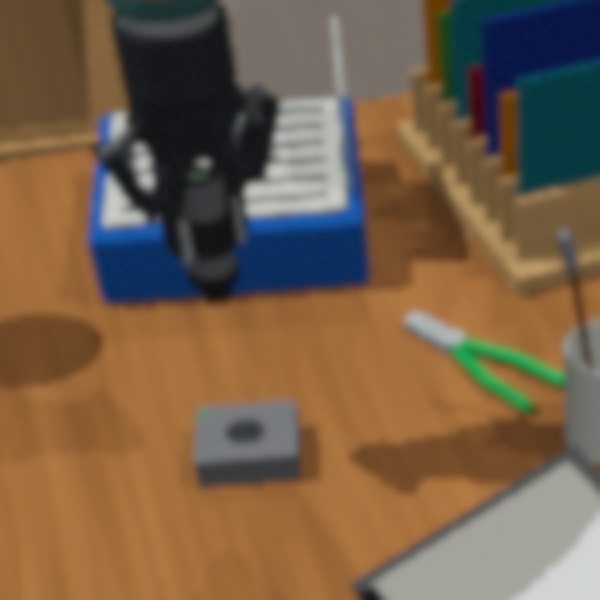

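```bash
cat >> plan.py <<'E'
Rm=np.c_[F[:,1],F[:,0],-F[:,2]]
def meter(gap,rx=1.3,ry=-68.3,h=6.): # gap>0 above the glass, <0 pressed
    ring=O+F@[rx,ry,h]; return Rm,ring-Rm@np.array([-0.4,0,47.4+gap])
E
python3 - <<'E'
from plan import *
go(*meter(30)); go(*meter(-5)); print(O+F@[1.3,-68.3,6])
E
```

```text
now [440.5 320.5 199.2] target [578.8 -69.1 156.1] d [ 138.3 -389.6  -43.1] rotvec [ 0.07  -0.257 -0.136] F [ 0.4  0.4 -1.1]
now [440.5 320.5 199.2] target [587.7 -67.3 122.3] d [ 147.2 -387.8  -76.9] rotvec [ 0.07  -0.257 -0.136] F [ 0.4  0.4 -1.1]
[598.57465582 -65.55696564  81.3766381 ]
```

Request:
step_arm(
  deltas=[
    [[0,6,-16,5,0.003,-0.011,-0.006],[0,11,-30,5,0.006,-0.021,-0.011],[0,12,-34,5,0.006,-0.022,-0.011],[0,12,-34,5,0.006,-0.022,-0.011],[0,12,-34,0,0.006,-0.022,-0.011],[0,12,-34,0,0.006,-0.022,-0.011],[0,12,-34,0,0.006,-0.022,-0.012],[0,12,-34,0,0.006,-0.022,-0.012],[0,12,-34,0,0.006,-0.022,-0.012],[0,12,-34,0,0.006,-0.022,-0.012]],
  ],
)

```text
clock: 18.78
eef_pos: [554.0, 0.5, 220.0]
tool_rot: [2.928, 0.003, 1.792]
force: [-0.2, -0.0, -1.6]
width: 33.8
```

Request:
step_arm(
  deltas=[
    [[0,12,-34,0,0.006,-0.022,-0.012],[0,9,-25,0,0.005,-0.017,-0.009],[0,4,-12,0,0.002,-0.01,-0.004],[0,0,0,0,0,0,0],[0,0,0,0,0,0,0],[0,0,0,0,0,0,0],[0,0,0,0,0,0,0],[0,0,0,0,0,0,0]],
  ],
)

```text
clock: 19.45
eef_pos: [579.5, -66.2, 220.8]
tool_rot: [2.877, -0.001, 1.771]
force: [-0.6, 1.0, -2.4]
width: 33.3
```

Run:
```python
from plan import *
go(*meter(30)); snap('wrist','w17');snap('top','t17')
print(ctrl.read_state()['width'])
```

```text
now [579.5 -66.2 220.8] target [578.8 -69.1 156.1] d [ -0.6  -2.9 -64.6] rotvec [-0.001  0.003 -0.005] F [-0.6  1.  -2.4]
33.756362430219234
```

View pics/w17.png

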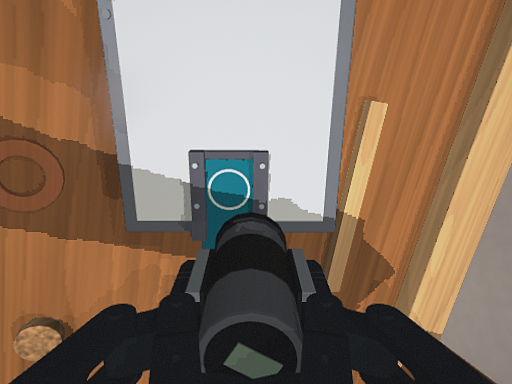

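Request:
step_arm(
  deltas=[
    [[0,-0.5,-2.5,-10,-0.001,0.003,-0.005],[0,0,-0.4,-18,0,0,0],[0,0,0,-18,0,0,0],[0,0,0,-12,0,0,0],[0,0,0,-6,0,0,0],[0,0,0,0,0,0,0],[0,0,0,0,0,0,0],[0,0,0,0,0,0,0]],
  ],
)

```text
clock: 20.22
eef_pos: [579.8, -70.9, 157.7]
tool_rot: [2.878, 0.001, 1.763]
force: [-0.2, 0.4, -2.1]
width: 34.0
```

Run:
```python
from plan import *
v=V('w17'); n=F[:,2]
hsv=cv2.cvtColor(v.im,cv2.COLOR_RGB2HSV); w=((hsv[...,1]<80)&(hsv[...,2]>130)).astype(np.uint8); w[:165]=0;w[212:]=0;w[:,:206]=0;w[:,252:]=0
ys,xs=np.nonzero(w); e=cv2.fitEllipse(np.c_[xs,ys].astype(np.float32)); print(e,'ring w17',(F.T@(v.plane2([e[0]],O+6*n,n)[0]-O)).round(2))
go(*meter(30)); snap('wrist','w18');snap('top','t18');snap('side','s18')
v=V('t18'); cv2.imwrite('pics/t18c.png',cv2.cvtColor(cv2.resize(v.im[125:215,200:330],None,fx=6,fy=6,interpolation=cv2.INTER_CUBIC),cv2.COLOR_RGB2BGR))
v=V('s18'); cv2.imwrite('pics/s18c.png',cv2.cvtColor(cv2.resize(v.im[125:235,210:320],None,fx=5.4,fy=5.4,interpolation=cv2.INTER_CUBIC),cv2.COLOR_RGB2BGR))
```

```text
((228.49427795410156, 189.13014221191406), (38.53748321533203, 40.168907165527344), 108.95557403564453) ring w17 [  1.18 -68.71   6.  ]
now [579.8 -70.9 157.7] target [578.8 -69.1 156.1] d [-1.   1.9 -1.5] rotvec [0.    0.002 0.003] F [-0.2  0.4 -2.1]
```

View pics/w18.png

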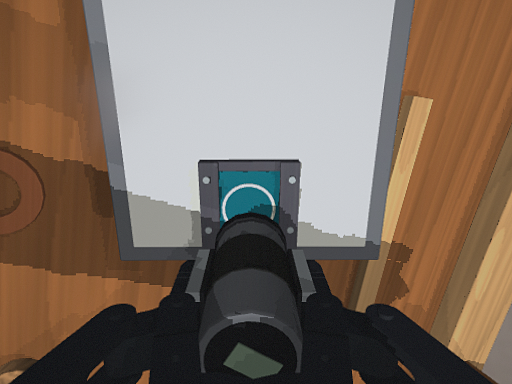

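View pics/s18c.png

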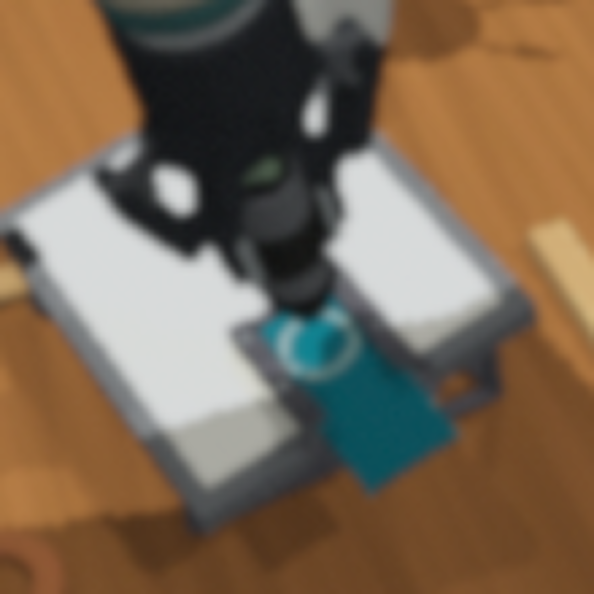

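View pics/t18c.png

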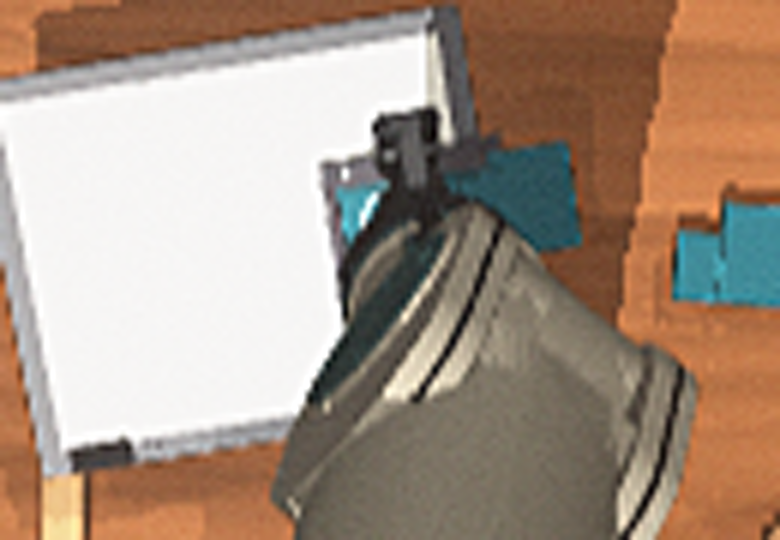

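Everything lines up: the ring measured again at (1.2,−68.5) in the pad frame, and the nose is above it. Descending along the pad normal to just above the glass.

Request:
step_arm(
  deltas=[
    [[0,0,2.2,-6,0,0.002,0.003],[0,2,0.4,-7.7,0,0,0],[0,1.8,0.3,-6.7,0,0,0],[0,1,0.2,-3.9,0,0,0],[0,0,0,0,0,0,0],[0,0,0,0,0,0,0],[0,0,0,0,0,0,0]],
  ],
)

```text
clock: 20.95
eef_pos: [584.0, -67.8, 132.6]
tool_rot: [2.881, -0.0, 1.766]
force: [0.0, 0.5, -1.0]
width: 33.7
```

Run:
```python
from plan import *
go(*meter(0)); snap('side','s19');snap('wrist','w19')
v=V('s19'); cv2.imwrite('pics/s19c.png',cv2.cvtColor(cv2.resize(v.im[155:215,235:305],None,fx=8,fy=8,interpolation=cv2.INTER_CUBIC),cv2.COLOR_RGB2BGR))
v=V('w19'); cv2.imwrite('pics/w19c.png',cv2.cvtColor(cv2.resize(v.im[130:260,170:330],None,fx=4.5,fy=4.5,interpolation=cv2.INTER_CUBIC),cv2.COLOR_RGB2BGR))
```

```text
now [584.  -67.8 132.6] target [586.5 -67.5 127.2] d [ 2.5  0.3 -5.5] rotvec [ 0.    -0.001  0.   ] F [ 0.   0.5 -1. ]
```

View pics/s19c.png

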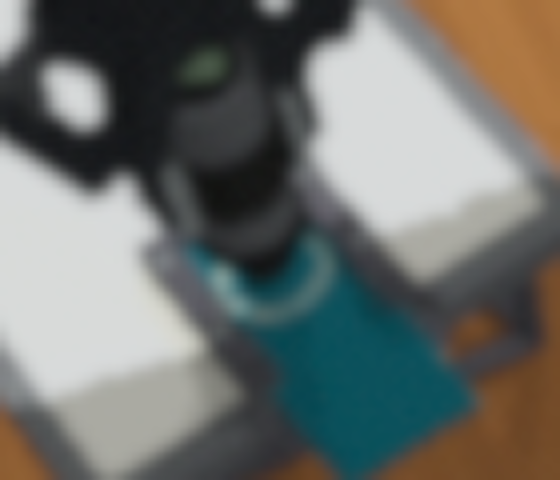

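View pics/w19c.png

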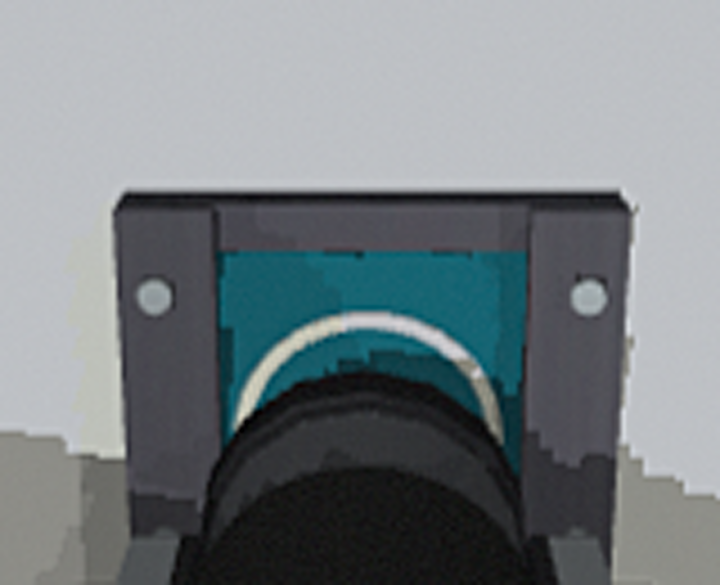

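Request:
step_arm(
  deltas=[
    [[0,1.5,0.1,-2,0,0,0],[0,0.5,0.1,-1.9,0,0,0],[0,0.25,0.05,-1,0,0,0],[0,0,0,0,0,0,0],[0,0,0,0,0,0,0],[0,0,0,0,0,0,0]],
  ],
)

```text
clock: 21.55
eef_pos: [586.2, -67.4, 127.8]
tool_rot: [2.881, -0.0, 1.766]
force: [-0.1, -0.0, -1.8]
width: 33.7
```

Request:
step_arm(
  deltas=[
    [[0,0.25,0.05,-1,0,0,0],[0,0,0,0,0,0,0],[0,0,0,0,0,0,0],[0,0,0,0,0,0,0]],
  ],
)

```text
clock: 21.88
eef_pos: [586.5, -67.3, 126.8]
tool_rot: [2.881, -0.0, 1.766]
force: [-0.1, 0.1, -1.8]
width: 33.6
```

Request:
step_arm(
  deltas=[
    [[0,0.25,0.05,-1,0,0,0],[0,0,0,0,0,0,0],[0,0,0,0,0,0,0],[0,0,0,0,0,0,0]],
  ],
)

```text
clock: 22.22
eef_pos: [586.8, -67.3, 126.0]
tool_rot: [2.881, -0.0, 1.766]
force: [-0.0, -0.8, -0.0]
width: 33.7
```

Run:
```python
from plan import *
go(*meter(0))
```

```text
now [586.8 -67.3 126. ] target [586.5 -67.5 127.2] d [-0.4 -0.2  1.2] rotvec [ 0.    -0.001  0.   ] F [-0.  -0.8 -0. ]
```

Contact registered within about 1 mm of the predicted height: the force rose by about 1.8 N, matching the 1.5 N preload. Pressing a further 4 mm or so.

Request:
step_arm(
  deltas=[
    [[0,0.25,0.05,-1,0,0,0],[0,0.25,0.05,-1,0,0,0],[0,0,0,0,0,0,0],[0,0,0,0,0,0,0],[0,0,0,0,0,0,0]],
  ],
)

```text
clock: 22.63
eef_pos: [587.4, -67.2, 123.9]
tool_rot: [2.881, -0.0, 1.766]
force: [-0.8, -0.3, 1.7]
width: 33.6
```

Request:
step_arm(
  deltas=[
    [[0,0.25,0.05,-1,0,0,0],[0,0.25,0.05,-1,0,0,0],[0,0,0,0,0,0,0],[0,0,0,0,0,0,0],[0,0,0,0,0,0,0],[0,0,0,0,0,0,0]],
  ],
)

```text
clock: 23.13
eef_pos: [587.9, -67.1, 121.9]
tool_rot: [2.881, -0.0, 1.766]
force: [-0.5, 0.6, 1.4]
width: 33.7
```

Run:
```python
from plan import *
fs=[]
for i in range(3): snap('side','s20');snap('wrist','w20'); fs.append(ctrl.read_state()['force'])
print(np.mean(fs,0)); go(*meter(0)); print('qd',ctrl.read_state()['qd'].round(3))
v=V('s20'); cv2.imwrite('pics/s20c.png',cv2.cvtColor(cv2.resize(v.im[155:215,235:305],None,fx=8,fy=8,interpolation=cv2.INTER_CUBIC),cv2.COLOR_RGB2BGR))
v=V('w20'); cv2.imwrite('pics/w20c.png',cv2.cvtColor(cv2.resize(v.im[130:260,170:330],None,fx=4.5,fy=4.5,interpolation=cv2.INTER_CUBIC),cv2.COLOR_RGB2BGR))
```

```text
[-1.09392992 -0.17084879  2.46828506]
now [587.9 -67.1 121.9] target [586.5 -67.5 127.2] d [-1.4 -0.5  5.3] rotvec [ 0.    -0.001 -0.   ] F [-0.5 -1.   2.1]
qd [ 0.001  0.    -0.001  0.001  0.    -0.001  0.   ]
```

View pics/s20c.png

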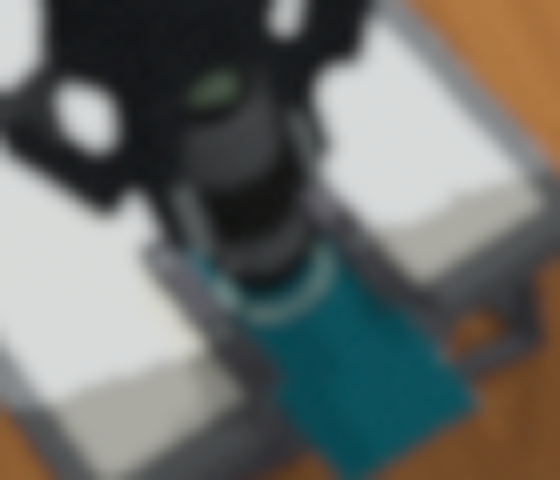

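View pics/w20c.png

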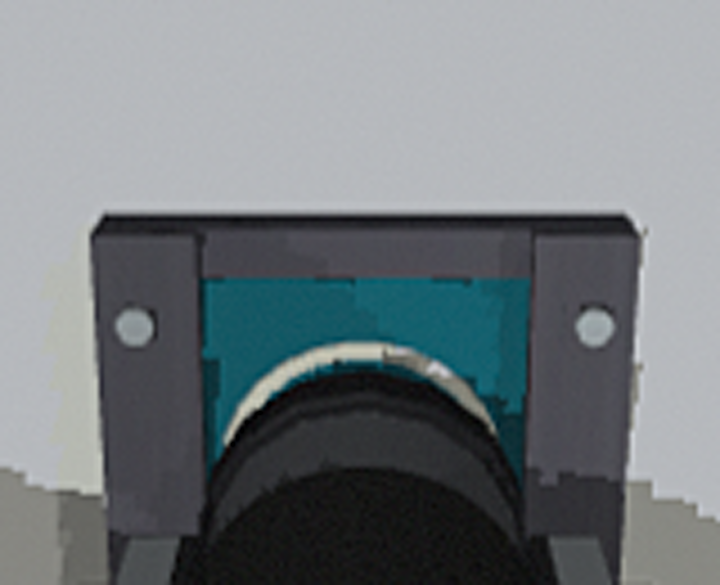

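The views show the casing tilted with the pad and seated over the ring. As a last check I'll average the force and overlay the predicted nose and ring outlines on the pictures.

Run:
```python
from plan import *
fs=[]
for i in range(20): snap('side','s21'); fs.append(ctrl.read_state()['force'])
f=np.mean(fs,0); print('F',f,'along n above 1.67 weight',f@F[:,2]+1.67*F[2,2], np.std(fs,0))
snap('wrist','w21')
st=ctrl.read_state(); T=Rn.from_euler('xyz',st['tool_rot']).as_matrix(); p=st['eef_pos']
print('angle to n deg',np.degrees(np.arccos(-T[:,2]@F[:,2])))
a=np.linspace(0,2*np.pi,60); C=np.c_[np.cos(a),np.sin(a),0*a]
ringc=O+F@[1.25,-68.5,6]
ax=p+T@[-0.4,0,0]; h=F.T@(ax-O); print('axis in slot frame',h, 'ring rel',h[:2]-[1.25,-68.5])
d=h[2]-6
nose=p+T@np.array([-0.4,0,d]); casing=p+T@np.array([-0.4,0,-10.6+40])
for n,s,(y0,y1,x0,x1) in (('s21',8,(155,215,235,305)),('w21',4.5,(130,260,170,330))):
    v=V(n); im=cv2.cvtColor(cv2.resize(v.im[y0:y1,x0:x1],None,fx=s,fy=s,interpolation=cv2.INTER_CUBIC),cv2.COLOR_RGB2BGR)
    for c,r,col in ((ringc,16,(0,255,255)),(nose,11,(0,0,255)),(casing,19,(255,0,255))):
        q=(v.proj(c+r*C@F.T)-[x0,y0]+.5)*s; cv2.polylines(im,[q.astype(np.int32)],True,col,1)
    cv2.imwrite('pics/'+n+'o.png',im)
```

```text
F [-0.13454032  0.00526359  2.32585946] along n above 1.67 weight 3.8935976717426035 [0.49476825 0.46420747 0.45627376]
angle to n deg 0.06520592845422916
axis in slot frame [  1.32071718 -68.14783815  47.90435284] ring rel [0.07071718 0.35216185]
```

View pics/s21o.png

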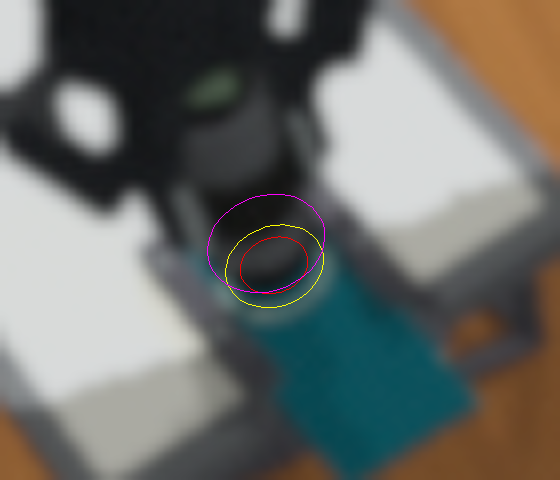

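View pics/w21o.png

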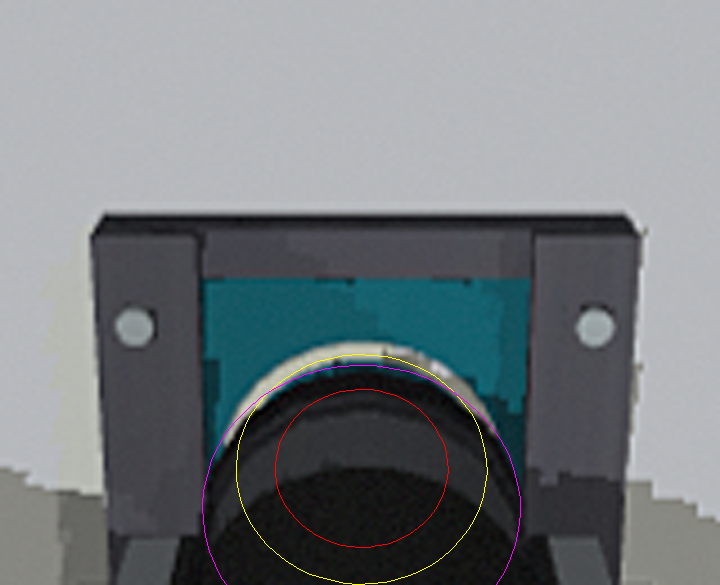

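```bash
python3 -c "
from cell import ctrl
s=ctrl.read_state();print(s['clock'],s['force'],s['width']);print(ctrl.finish_job())"
```

```text
24.4833 [ 0.63268459 -0.54440915  2.39444558] 33.88968211543716
the job is handed in; nothing more can be done
None
```

I slid the ringed tile, ring first, into the guide until it met the end stop. I then took the light meter from its cradle and handed the job in at 24.5 s, with the gripper holding the meter's nose pressed inside the ring.

Last checks:
- **Tile:** it met the stop with about 8 N, within 1 mm of where I expected. It lies flat on the pad, and no gap shows at the stop in the wrist view.
- **Meter:** its axis is 0.07° off square to the pad face as I measured it. By arm pose it is about 0.4 mm from the ring's centre, against 5 mm of room. The outlines drawn over the side and wrist pictures agree. The nose itself is hidden from the wrist camera.
- **Press:** the average force, corrected for the meter's weight, was 3.9 N, which means the nose is about 6 mm in. The arm's position gives about 4.6–5.4 mm. The two differ by about 1 mm, but both are well short of the 10 mm limit.
- **Other objects:** none were touched on purpose, and none looked out of place in the views I took. I did not measure each one again at the end.

One check failed along the way: one outline fit of the held tile was spoiled by the offcut in the background. I used the ring and the top view instead.

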